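# Prove the limit switch, then let the block press down

## Task

Before the next proof, prove the block press's limit switch: with your fingertips push the roller at the top of its arm over until it clicks, without driving the arm hard against its stop, and let it spring back. Then take the orange-sleeved steel bar from the cutting mat and, with the bar only, never your fingers, lift the press's red pawl tail and keep it up until the platen has sunk right down; let the pawl fall back and lay the bar down flat on the mat. Leave everything else where it stands.

Things in the scene. Friction and masses are not known exactly. Their poses are not given: they have to be found in the camera images.
- switch: Limit switch on a fixed stand: dark steel foot 90x90x10, yellow housing 30 (x) by 36 (y), its top 105 above the table, aluminium plate behind it at local x +15..+23 up to 115. Origin: centre of the foot's underside. z up; its lever stands in front of the housing, on the -x side. The lever is pushed towards this body's +y. Its place swaps sides with the press.
- lever (a joint): Angle of the switch's lever (rad). 0 = standing straight up, at rest; grows as its roller is pushed towards the switch's +y. Pivot at switch local (-30, 0, 90). It clicks at 0.50; the hard stop is at 1.0, and beyond 0.92 counts as driven against it. A spring returns it; the push at the roller is about 1 N at first, 4 N at the click. It does not turn towards -y.
- roller (a point): Black roller, diameter 20, 10 wide, axis along the switch's x, at the lever's top 45 from its pivot. The point is its centre: at rest at switch local (-37, 0, 135). At the click it has moved 22 towards +y and dropped 6. Nothing else of the switch stands higher than 115.
- press: Block press, fixed: blue foot 160 (x) by 200 (y) by 20, two steel columns of diameter 18 at local (15, +-85), blue crossbar 50 by 200 at local x 15, 245 to 270 high, from which a bracket reaches forward to local x -85, at local y 24..46, 164 to 262 high. Origin: centre of the foot's underside. Its front is its -x side.
- platen (a joint): How far the aluminium platen of the press has sunk (m): 0 = up, held by the pawl on a toothed rack; 0.05 = right down. It weighs about 0.45 kg and sinks by itself on a damper at about 0.03 m/s while the pawl is clear (about 2 s for the whole way); if the pawl drops back early it catches the next tooth, 17 mm further down.
- pawl (a joint): Angle of the pawl (rad): 0 = engaged, grows as the tail is lifted, stop at 0.9. It pivots about the press's x axis at press local (-69, 35, 181) and hangs from there to 67 below, with its nose under the rack's tooth. Clear of the teeth above about 0.2; hold it at 0.3 or more. A weak spring and its weight bring it back: about 1 N at the middle of the tail.
- tail_root (a point): Red tail bar of the pawl, on the press's front: 16 (x) by 83 (y) by 6 thick. The point lies on the pawl's pivot; its own y axis runs out along the bar, which spans 7 to 90 from the pivot, to the press's +y side. At rest it lies level, 178 to 184 above the table.
- tail_lift (a point): Point on the underside of the red tail, 60 out from the pivot: at rest at press local (-69, 95, 178). Slip the bar under it from the press's front, along the press's x.
- rod: Release bar, 240 long, symmetrical end for end, 0.12 kg: orange square sleeve 16x16, 70 long, in the middle, and a steel rod of diameter 10 out of each end. Lies on the mat. Origin: centre of the sleeve's underside; x along the bar.
- rod_mid (a point): The middle of the release bar, on its axis, 8 above the sleeve's underside.
- mat_spot (a point): A point on top of the green cutting mat, which is fixed, 300 (x) by 450 (y) by 3 thick: midway across it in y, 65 from its edge on the +x side and 235 from its edge nearest the robot.
- bottle: Bystander: blue bottle, diameter 60, 190 tall, standing near the switch. Origin: centre of its base.
- tin: Bystander: tin with a red band and a pale top, diameter 66, 55 tall, standing near the switch. Origin: centre of its base.
- pot: Bystander: white pot of brushes, diameter 70, 195 tall with the brushes, beside the press on the pawl's side. Origin: centre of its base.
- pencil_green: Bystander: green pencil, 135 long, 8 thick, lying on the mat. Origin: underside of its middle, x along it.
- pencil_blue: Bystander: blue pencil, as the green one.
- tape: Bystander: roll of clear tape, diameter 84, 24 high, lying flat. Origin: centre of its underside.
- glue: Bystander: white glue stick, diameter 28, 90 tall, upright. Origin: centre of its base.

How it is judged:
By the outcome, as a careful person would: the job done as asked, in the order asked, and still so for the second after the job is handed in, with the robot touching nothing.
It also fails if it takes over 67 s, if anything falls off the work surface, if the arm or the gripper's body presses on something with over 40 N, if the wrist force passes 120 N, or if a joint passes its speed limit or range.

## Robot

A 6-joint arm with a two-finger parallel gripper is mounted at the origin on the work surface. World frame = base frame: x ahead of the robot, y to its left, z up, the work surface at z = 0. Lengths are in m, angles in degrees, forces in N, time in s.
With the tool pointing down it reaches from about 0.4 to 0.825 m from the base axis. Payload 7 kg.
Tool frame: the origin (TCP) lies at the very end of the fingers, on their centre line; the grasp point (between the pads) lies r.pinch_z behind it (r.pinch_z is the distance from the TCP to the grasp point, in m); z points along the fingers, y is the direction in which the jaws open and shut (so a half turn about z gives the same grasp; the last joint's range is limited). The gripper opens to 88 mm and grips with 3 to 60 N. Pads are 19 mm wide; open, the fingers measure 130 mm over their backs; the gripper's body (78 mm by 193 mm) begins 47 mm behind the grasp point.
Start: joints at [-55.342, 20.546, 0.682, 0, -70.136, -16.507], TCP at [0.21, -0.641, 0.196] pointing down, gripper open.
Joint ranges: [-176.03, 176.03], [-82.01, 121.73], [-58.28, 71.71], [-173.87, 95.51], [-174.79, -0.11], [-173.66, 173.66]. Speed limits (degrees/s): [136.94, 136.94, 172.46, 180, 180, 180].

## Interface

Orientations are given as [roll, pitch, yaw] about the fixed x, y, z axes, in that order (R = Rz(yaw) Ry(pitch) Rx(roll)).
In Python, from plant import r gives the robot as it stands. The module is installed in compiled form; this text tells all that it offers.
- The arm moves only by the tool servo_tool, never from a script. Its argument "steps" is a list of rows, each a list of 5 numbers: the finger opening in cm, from 0 to 8.76, then the shift along the tool's x, y, z in cm, then the turn about the tool's z in degrees. In form: [[fingers, x, y, z, spin], ...]. A call has 1 to 8 rows; each row shifts and turns the commanded pose from where the row before left it, along the tool's axes as they then stand; what a row does not reach is not made up. A row lasts 1/8 s, in which the tool goes at most 62.5 mm and 10.7 degrees, less where a joint would pass 70% of its speed; a pose out of reach is approached as far as the arm can. A call with a gripper value outside its range is refused whole. The fingers move at their own pace and stop on an object; "squeeze" is the grip in N (left out, the last holds). Time passes only in rows, so rows that do not move let the fingers close. It gives the time, the measured TCP pose, the force and the opening at its end, in the units of the state.
- r.get_state(): the state, without advancing time (a new reading comes with each control period).
- r.capture(name): name is "side" or "top" or "wrist"; returns the picture (420x560x3 uint8, red, green, blue); there is no depth.
- r.calibration(name): a dict with "K" (3x3 intrinsics, pixels), "dist_coeffs" ([k1, k2, p1, p2, k3] as OpenCV has them; the pictures are not rectified), "rvec" (rotation vector, rad) and "tvec" (3), from world to camera coordinates, as OpenCV has them; the wrist camera has in their place "tool_from_camera" (4x4, takes a point from camera to tool coordinates, whose origin is the TCP and whose axes are the flange's). Camera axes: x right, y down, z forward; pixel columns grow to the right and rows downward; lengths in m; the calibration is good to about 2 mm. A picture is of the moment at which its call begins: read the wrist's pose just before it. calibration takes no time and is no camera call.
- r.close_job(): hands the job in, once; it reports no verdict.
The state is a dict: "time_s": time; "joints": joint angles; "qd": joint speeds; "joint_torque": joint torques, N m; "tcp_pos": TCP position; "eef_rot": TCP orientation; "contact_force": force on the tool from outside, world axes, zero at the start; "moment": the same for the moment, N m; "gripper_width": finger opening in m.
Only numpy, scipy, OpenCV 4.12 (cv2) and the standard library are available. Lean on these libraries where they do the work, as an engineer would, in place of code of your own. Each camera call takes 0.05 s, during which the arm holds its last target.

## Working session

There is one attempt and no reset: what is moved stays moved. The work goes in short steps, Python scripts to look and compute and a tool call to move; the robot and the scene stay as the last step left them, time stands still between calls to the robot, and variables do not carry over. Pictures are saved under pics/ and viewed, and the job is handed in when it is done.

Besides the shell and the picture viewer there is one more tool, called as name(argument=value, ...) on one line, values as JSON. servo_tool: Moves the arm, as the interface text tells. Its arguments: {"type":"object","properties":{"steps":{"type":"array","items":{"type":"array","items":{"type":"number"}}},"squeeze":{"type":"number"}},"required":["steps"]}

```bash
mkdir -p pics; cat > h.py <<'E'
import numpy as np, cv2
from plant import r
def cal(n):
    c=r.calibration(n); return {k:np.array(v,float) for k,v in c.items() if k in("K","dist_coeffs","rvec","tvec","tool_from_camera")}
def ray(n,uv,state=None):
    c=cal(n); p=cv2.undistortPoints(np.array([[uv]],float),c["K"],c["dist_coeffs"])[0,0]
    d=np.array([p[0],p[1],1.])
    if n=="wrist":
        from scipy.spatial.transform import Rotation as R
        s=state or r.get_state(); T=c["tool_from_camera"]; Rt=R.from_euler("xyz",s["eef_rot"],degrees=True).as_matrix()
        return Rt@T[:3,3]+np.array(s["tcp_pos"]), Rt@T[:3,:3]@d
    Rm=cv2.Rodrigues(c["rvec"])[0]; return -Rm.T@c["tvec"].ravel(), Rm.T@d
def onz(n,uv,z,state=None):
    o,d=ray(n,uv,state); return o+d*(z-o[2])/d[2]
def tri(n1,uv1,n2,uv2):
    o1,d1=ray(n1,uv1);o2,d2=ray(n2,uv2); d1/=np.linalg.norm(d1);d2/=np.linalg.norm(d2)
    A=np.stack([d1,-d2],1); t=np.linalg.lstsq(A,o2-o1,rcond=None)[0]; a=o1+t[0]*d1;b=o2+t[1]*d2
    return (a+b)/2,np.linalg.norm(a-b)
def proj(n,P):
    c=cal(n); return cv2.projectPoints(np.array(P,float).reshape(-1,3),c["rvec"],c["tvec"],c["K"],c["dist_coeffs"])[0][:,0]
def save(n,f):
    im=r.capture(n); cv2.imwrite("pics/"+f,im[:,:,::-1]); return im
E
python3 - <<'E'
from h import *
s=r.get_state(); print({k:np.round(v,3) for k,v in s.items()}, r.pinch_z)
for n in("top","side","wrist"): save(n,n+"0.png")
for n in("top","side"): print(n,ray(n,(280,210)))
print(cal("wrist")["tool_from_camera"])
E
```

```text
{'time_s': np.float64(0.0), 'joints': array([-5.5340e+01,  2.0592e+01,  6.3500e-01, -2.1000e-02, -7.0135e+01,
       -1.6506e+01]), 'qd': array([-0.109, -0.015,  0.158, -0.073,  0.009,  0.038]), 'joint_torque': array([ 3.0000e-03, -5.8271e+01,  2.9306e+01,  6.9970e+00,  7.0000e-03,
       -0.0000e+00]), 'tcp_pos': array([ 0.21 , -0.641,  0.195]), 'eef_rot': array([ 1.79906e+02, -7.00000e-03, -1.61854e+02]), 'contact_force': array([-0.944,  0.196, -0.096]), 'moment': array([-0.032,  0.032,  0.002]), 'gripper_width': np.float64(0.088)} 0.0188
top (array([0.36268273, 0.01538139, 1.2280839 ]), array([ 0.19531165,  0.00841119, -0.98080896]))
side (array([ 0.55602388, -0.68580785,  0.71095003]), array([ 0.01728229,  0.77447851, -0.63245629]))
[[ 2.53623138e-04 -9.55380387e-01 -2.95378151e-01  7.88253232e-02]
 [ 9.99999937e-01  1.68400484e-04  3.13958910e-04 -5.96186609e-04]
 [-2.50208361e-04 -2.95378212e-01  9.55380369e-01 -1.89035286e-01]
 [ 0.00000000e+00  0.00000000e+00  0.00000000e+00  1.00000000e+00]]
```

View pics/top0.png

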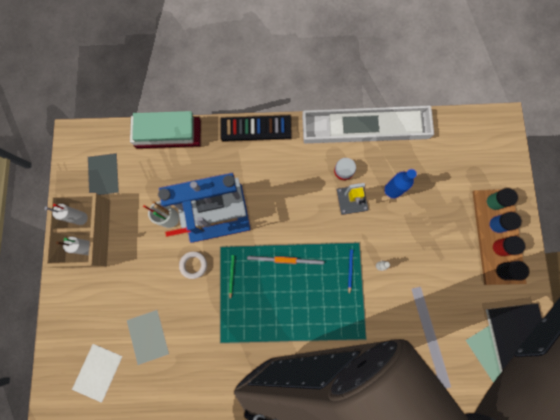

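View pics/side0.png

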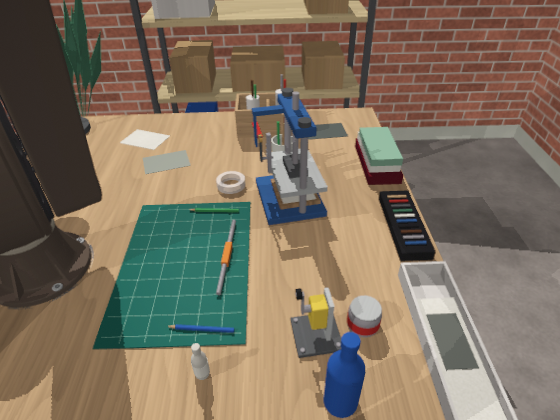

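View pics/wrist0.png

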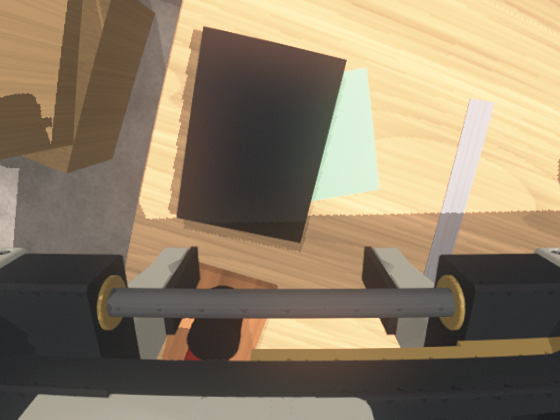

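The top view has +x upward and +y to the left. It shows the switch at about (352,198), the press at about (210,207), the bar's sleeve at (286,260) and the red tail at (178,231). I'll enlarge these regions.

```bash
python3 - <<'E'
from h import *
t=cv2.imread("pics/top0.png"); s=cv2.imread("pics/side0.png")
def crop(im,x0,y0,w,h,f,name): cv2.imwrite("pics/"+name,cv2.resize(im[y0:y0+h,x0:x0+w],None,fx=f,fy=f,interpolation=cv2.INTER_CUBIC))
crop(t,140,165,120,85,6,"t_press.png"); crop(t,325,150,100,75,8,"t_sw.png"); crop(s,280,270,100,90,6,"s_sw.png"); crop(s,235,80,100,150,4,"s_press.png")
hsv=cv2.cvtColor(t,cv2.COLOR_BGR2HSV)
o=cv2.inRange(hsv,(5,180,150),(20,255,255)); o[:240]=0;o[280:]=0
ys,xs=np.nonzero(o); print("orange",xs.mean(),ys.mean(),len(xs),xs.min(),xs.max(),ys.min(),ys.max())
print(onz("top",(xs.mean(),ys.mean()),0.011+0.004))
g=cv2.inRange(hsv,(70,120,50),(95,255,160));ct=max(cv2.findContours(g,0,2)[0],key=cv2.contourArea)
rc=cv2.boxPoints(cv2.minAreaRect(ct)); print(rc); print([onz("top",p,0.003).round(3) for p in rc])
for p in ((249,259),(323,262.5)): print(onz("top",p,0.011).round(4))
E
```

```text
orange 285.0 259.46078431372547 102 275 295 257 262
[0.44402442 0.014521   0.015     ]
[[218.51561 246.59169]
 [361.81107 242.82076]
 [364.31555 337.9917 ]
 [221.02011 341.76263]]
[array([0.492, 0.228, 0.003]), array([ 0.491, -0.233,  0.003]), array([ 0.199, -0.221,  0.003]), array([0.198, 0.22 , 0.003])]
[0.449  0.1291 0.011 ]
[ 0.4314 -0.1054  0.011 ]
```

View pics/t_press.png

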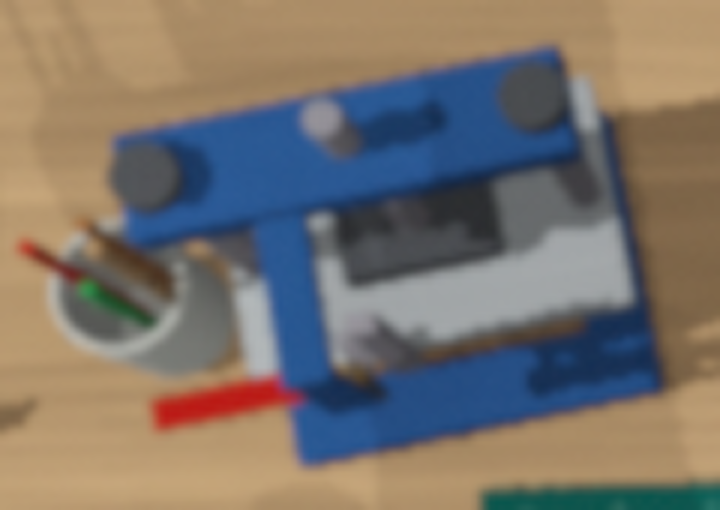

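View pics/t_sw.png

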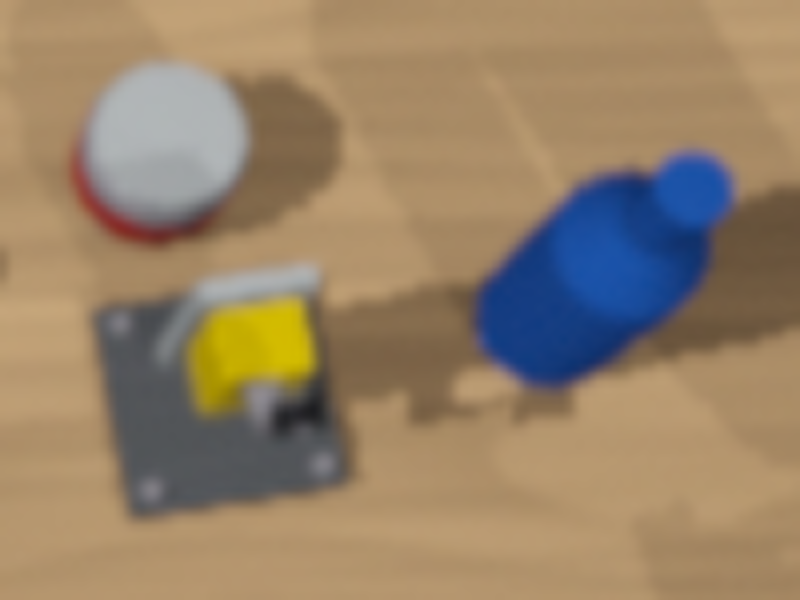

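View pics/s_sw.png

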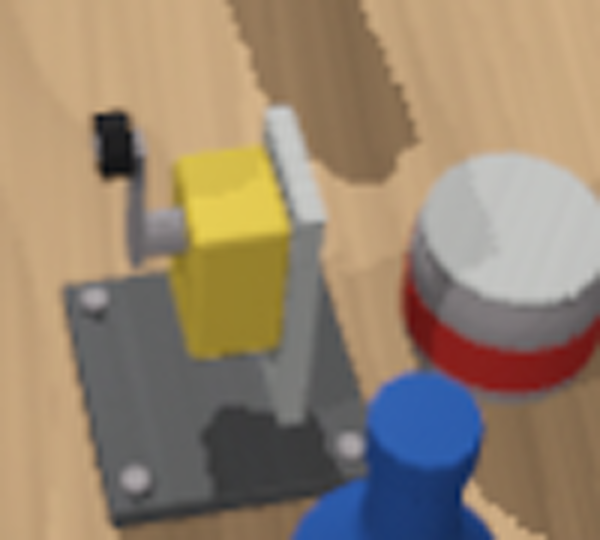

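View pics/s_press.png

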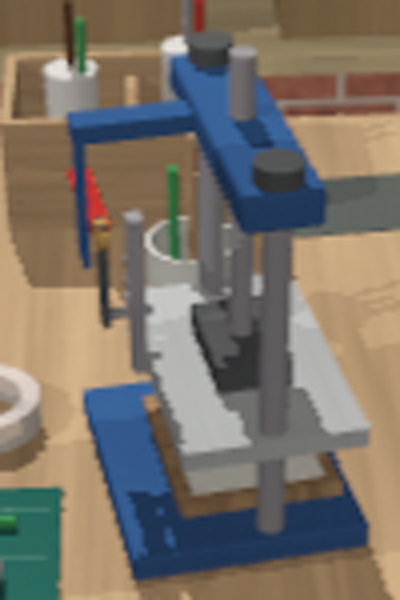

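```bash
python3 - <<'E'
from h import *
def T(x,y,f,x0,y0): return (x/f+x0-.5+.5/f,y/f+y0-.5+.5/f)
sw=lambda x,y:T(x,y,8,325,150); ps=lambda x,y:T(x,y,6,140,165); ss=lambda x,y:T(x,y,6,280,270); sp=lambda x,y:T(x,y,4,235,80)
print("switch foot top z.01"); 
TL,BL,BR=[onz("top",sw(*p),.01) for p in((97,308),(132,516),(350,485))]
for p in (TL,BL,BR): print(p.round(4))
print("center",((TL+BR)/2).round(4),"lens",np.linalg.norm(TL-BL),np.linalg.norm(BR-BL))
print("yaw",np.degrees(np.arctan2(*(TL-BL)[1::-1])),np.degrees(np.arctan2(*(BL-BR)[1::-1]))-90)
print("side foot"); 
for p in ((65,287),(113,515),(388,478)): print(onz("side",ss(*p),.01).round(4))
print("roller tri",tri("top",sw(297,410),"side",ss(115,145)), onz("top",sw(297,410),.14).round(4))
print("housing top z.105")
for p in ((203,305),(302,296),(316,373),(217,387)): print(onz("top",sw(*p),.105).round(4))
print("press crossbar top z.27")
C=[onz("top",ps(*p),.27) for p in((115,138),(558,47),(578,155),(130,247))]
for c in C: print(c.round(4))
print(np.mean(C,0), "lens",np.linalg.norm(C[0]-C[1]),np.linalg.norm(C[3]-C[0]),"yaw",np.degrees(np.arctan2(*(C[0]-C[1])[1::-1]))-90,np.degrees(np.arctan2(*(C[3]-C[2])[1::-1]))-90)
print("foot corners z.02",[onz("top",ps(*p),.02).round(4) for p in((300,450),(660,375),(660,388),(300,465))])
print("foot corners z0",[onz("top",ps(*p),.0).round(4) for p in((302,465),(660,388))])
print("tail tip", [onz("top",ps(*p),.184).round(4) for p in((152,402),(160,430))], onz("top",ps(156,416),.184))
print("bottle base/top",onz("top",sw(695,188),.19).round(4), "tin", onz("top",sw(165,140),.055).round(4),"pot rim",onz("top",ps(130,300),.1))
E
```

```text
switch foot top z.01
[ 0.6728 -0.1623  0.01  ]
[ 0.5856 -0.1716  0.01  ]
[ 0.5956 -0.2601  0.01  ]
center [ 0.6342 -0.2112  0.01  ] lens 0.08768277595024955 0.08907243612448507
yaw 6.060160807702098 6.451885281583742
side foot
[ 0.5845 -0.174   0.01  ]
[ 0.5949 -0.2607  0.01  ]
[ 0.6827 -0.2516  0.01  ]
roller tri (array([ 0.59851347, -0.21484702,  0.13462855]), np.float64(0.00343268372689338)) [ 0.5991 -0.2135  0.14  ]
housing top z.105
[ 0.6484 -0.1884  0.105 ]
[ 0.6507 -0.2258  0.105 ]
[ 0.6207 -0.229   0.105 ]
[ 0.6165 -0.1916  0.105 ]
press crossbar top z.27
[0.6231 0.3382 0.27  ]
[0.6578 0.145  0.27  ]
[0.6089 0.1366 0.27  ]
[0.5743 0.3303 0.27  ]
[0.61602023 0.23750759 0.27      ] lens 0.19636352913783334 0.049359415253703624 yaw 10.184227450363025 10.119782210252737
foot corners z.02 [array([0.5158, 0.318 , 0.02  ]), array([0.5504, 0.125 , 0.02  ]), array([0.5434, 0.1251, 0.02  ]), array([0.5078, 0.3179, 0.02  ])]
foot corners z0 [array([0.5101, 0.3218, 0.    ]), array([0.5463, 0.127 , 0.    ])]
tail tip [array([0.5195, 0.3461, 0.184 ]), array([0.5063, 0.342 , 0.184 ])] [0.51287601 0.34408781 0.184     ]
bottle base/top [ 0.6632 -0.3465  0.19  ] tin [ 0.7294 -0.1866  0.055 ] pot rim [0.58449503 0.38534964 0.1       ]
```

Measured poses:

| Item | World position (m) | Yaw (deg) | Notes |
|---|---|---|---|
| Switch | (0.634, -0.2115) | 6.3 | predicted roller (0.597, -0.2156); triangulated (0.5985, -0.2148, 0.135) |
| Press | (0.601, 0.235) | 10.15 | tail tip agrees within 2 mm |

First I'll rise, turn so that tool x lies along the push direction, and close the fingers.

servo_tool(steps=[[0, 0, 0, -1, -9.8], [0, 0, 0, -1, -9.8], [0, 0, 0, -1, -9.8], [0, 0, 0, -1, -9.8], [0, 0, 0, -1, -9.8], [0, 0, 0, -1, -9.8], [0, 0, 0, 0, -9.8], [0, 0, 0, 0, -9.6]])

```text
time_s: 1.15
tcp_pos: [0.2103, -0.6412, 0.2554]
eef_rot: [-180.0, 0.0, -83.3]
contact_force: [-0.4, 0.9, 0.1]
gripper_width: 0.013
```

```bash
cat >> h.py <<'E'
from scipy.spatial.transform import Rotation as Ro
def to(P,yaw=None):
    s=r.get_state(); R=Ro.from_euler("xyz",s["eef_rot"],degrees=True).as_matrix()
    print("t",round(float(s["time_s"]),2),"tcp",np.round(s["tcp_pos"],4),"rot",np.round(s["eef_rot"],2),"F",np.round(s["contact_force"],2),"w",round(float(s["gripper_width"]),4))
    print("tool shift cm to",P,":",np.round(R.T@(np.array(P)-s["tcp_pos"])*100,2), "" if yaw is None else "spin %.2f"%(-(((yaw-s["eef_rot"][2])+180)%360-180)))
E
python3 - <<'E'
from h import *
to([.599,-.252,.255],-83.7)
E
```

```text
t 1.15 tcp [ 0.2103 -0.6412  0.2554] rot [-1.800e+02  3.000e-02 -8.333e+01] F [-0.4   0.92  0.07] w 0.013
tool shift cm to [0.599, -0.252, 0.255] : [-34.15 -43.13   0.06] spin 0.37
```

servo_tool(steps=[[0, -3.4, -4.3, 0, 0.4], [0, -3.4, -4.3, 0, 0], [0, -3.4, -4.3, 0, 0], [0, -3.4, -4.3, 0, 0], [0, -3.4, -4.3, 0, 0], [0, -3.4, -4.3, 0, 0], [0, -3.4, -4.3, 0, 0], [0, -3.4, -4.3, 0, 0]])

```text
time_s: 2.15
tcp_pos: [0.5249, -0.3334, 0.2556]
eef_rot: [180.0, 0.0, -84.0]
contact_force: [0.5, -0.7, -0.2]
gripper_width: 0.0002
```

```bash
python3 - <<'E'
from h import *
to([.599,-.252,.255],-83.7)
E
```

```text
t 2.15 tcp [ 0.5249 -0.3334  0.2556] rot [ 1.7999e+02  1.0000e-02 -8.4040e+01] F [ 0.5  -0.69 -0.18] w 0.0002
tool shift cm to [0.599, -0.252, 0.255] : [-7.33 -8.21  0.06] spin -0.34
```

servo_tool(steps=[[0, -3.6, -4.1, 0, -0.3], [0, -3.7, -4.1, 0, 0], [0, 0, 0, 0, 0]])

```text
time_s: 2.52
tcp_pos: [0.5996, -0.2506, 0.2545]
eef_rot: [179.9, 0.0, -83.5]
contact_force: [-0.8, -0.6, -1.0]
gripper_width: 0.0003
```

```bash
python3 - <<'E'
from h import *
to([.599,-.252,.122],-83.7)
save("wrist","w1.png");save("side","s1.png")
E
```

```text
t 2.52 tcp [ 0.5996 -0.2506  0.2545] rot [ 1.7993e+02  4.0000e-02 -8.3530e+01] F [-0.78 -0.58 -0.99] w 0.0003
tool shift cm to [0.599, -0.252, 0.122] : [ 0.14  0.06 13.25] spin 0.17
```

View pics/w1.png

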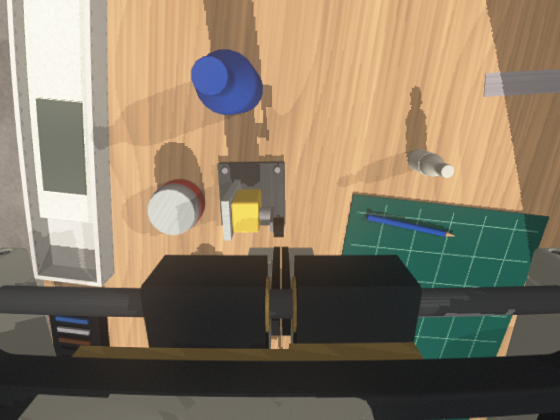

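View pics/s1.png

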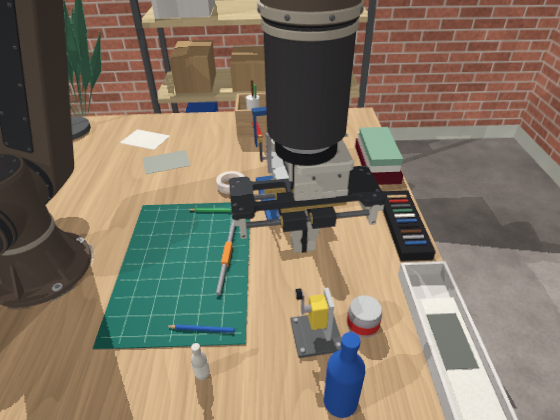

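The fingers are closed above and on the -y side of the roller. Before descending I'll check the gap to the bottle.

```bash
python3 - <<'E'
from h import *
print(tri("top",(325+695/8-.5,150+188/8-.5),"side",(349,342)))
print(onz("side",(343,342),.19))
s=r.get_state()
print("rol w", proj("side",[[.597,-.2156,.135]]))
im=cv2.imread("pics/side0.png"); 
hsv=cv2.cvtColor(im,cv2.COLOR_BGR2HSV); m=cv2.inRange(hsv,(105,150,60),(125,255,255)); m[:330]=0
ys,xs=np.nonzero(m); print(xs.min(),xs.max(),ys.min(),ys.max())
# base: widest lower body at its bottom
print(onz("side",(343,405),0))
E
```

```text
(array([ 0.66217629, -0.34805079,  0.18522039]), np.float64(0.004925143178146819))
[ 0.6501668  -0.35133123  0.19      ]
rol w [[298.8647045  293.72617466]]
197 364 330 417
[ 0.66602269 -0.35366711  0.        ]
```

servo_tool(steps=[[0, 0.1, 0, 3.5, 0.2], [0, 0, 0, 3.5, 0], [0, 0, 0, 3.5, 0], [0, 0, 0, 2.7, 0], [0, 0, 0, 0, 0], [0, 0, 0, 0, 0]])

```text
time_s: 3.38
tcp_pos: [0.5981, -0.2556, 0.1251]
eef_rot: [-179.9, -0.1, -84.0]
contact_force: [0.6, -1.5, 0.1]
gripper_width: 0.0002
```

```bash
python3 - <<'E'
from h import *
to([.599,-.252,.122],-83.7)
im=save("side","s2.png"); cv2.imwrite("pics/s2c.png",cv2.resize(im[220:360,230:390,::-1],None,fx=5,fy=4))
E
```

```text
t 3.38 tcp [ 0.5981 -0.2556  0.1251] rot [-1.7992e+02 -5.0000e-02 -8.3990e+01] F [ 0.6  -1.49  0.14] w 0.0002
tool shift cm to [0.599, -0.252, 0.122] : [-0.35 -0.12  0.31] spin -0.29
```

View pics/s2c.png

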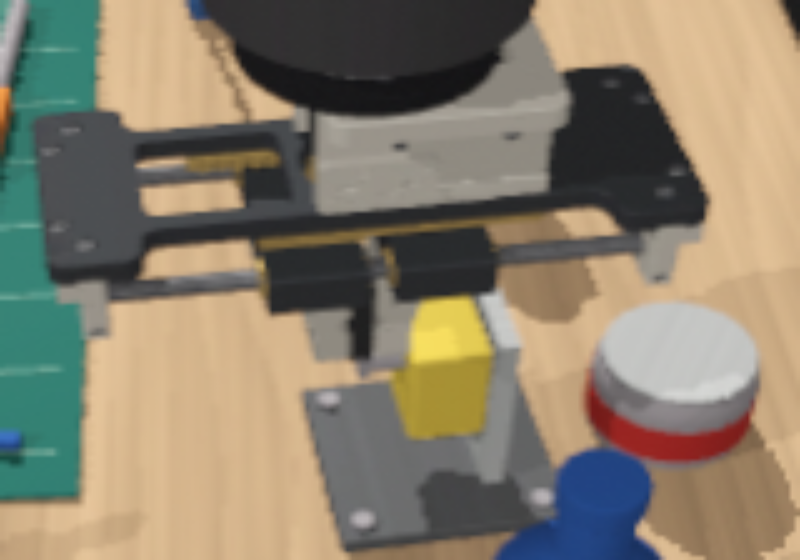

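The fingertips stand in front of and beside the roller, with the housing clear. Now I'll settle the height and creep toward the roller.

servo_tool(steps=[[0, 0, -0.1, 0.3, -0.3], [0, 0, 0, 0, 0]])

```text
time_s: 3.68
tcp_pos: [0.599, -0.2545, 0.1211]
eef_rot: [-180.0, -0.0, -83.6]
contact_force: [0.5, -0.9, 0.4]
gripper_width: 0.0008
```

servo_tool(steps=[[0, -0.5, 0, 0, 0], [0, -0.5, 0, 0, 0], [0, 0, 0, 0, 0]])

```text
time_s: 4.05
tcp_pos: [0.5977, -0.244, 0.1208]
eef_rot: [-180.0, 0.0, -83.6]
contact_force: [-0.1, 0.2, 0.1]
gripper_width: 0.0007
```

```bash
python3 - <<'E'
from h import *
to([.597,-.225,.122],-83.7)
E
```

```text
t 4.05 tcp [ 0.5977 -0.244   0.1208] rot [-180.      0.    -83.61] F [-0.11  0.18  0.06] w 0.0007
tool shift cm to [0.597, -0.225, 0.122] : [-1.9  -0.14 -0.12] spin 0.09
```

servo_tool(steps=[[0, -0.6, 0, 0, 0], [0, -0.4, 0, 0, 0], [0, 0, 0, 0, 0]])

```text
time_s: 4.42
tcp_pos: [0.5966, -0.2343, 0.1207]
eef_rot: [-180.0, -0.0, -83.6]
contact_force: [-0.2, -0.2, 0.6]
gripper_width: 0.0004
```

servo_tool(steps=[[0, -0.5, 0, 0, 0], [0, -0.5, 0, 0, 0], [0, 0, 0, 0, 0]])

```text
time_s: 4.8
tcp_pos: [0.5955, -0.2243, 0.1207]
eef_rot: [180.0, 0.0, -83.6]
contact_force: [-0.3, 0.1, -0.0]
gripper_width: 0.0004
```

servo_tool(steps=[[0, -0.5, 0, 0, 0], [0, -0.5, 0, 0, 0], [0, 0, 0, 0, 0]])

```text
time_s: 5.18
tcp_pos: [0.5944, -0.2144, 0.1207]
eef_rot: [-180.0, -0.0, -83.6]
contact_force: [-0.5, 1.0, 0.7]
gripper_width: 0.0003
```

```bash
python3 - <<'E'
from h import *
to([.597,-.207,.122],-83.7)
im=save("top","t3.png"); cv2.imwrite("pics/t3c.png",cv2.resize(im[160:230,320:400,::-1],None,fx=8,fy=8))
im=save("side","s3.png"); cv2.imwrite("pics/s3c.png",cv2.resize(im[250:350,260:360,::-1],None,fx=6,fy=6))
E
```

```text
t 5.17 tcp [ 0.5944 -0.2144  0.1207] rot [-180.     -0.    -83.62] F [-0.53  0.98  0.7 ] w 0.0003
tool shift cm to [0.597, -0.207, 0.122] : [-0.7  -0.34 -0.13] spin 0.08
```

View pics/s3c.png

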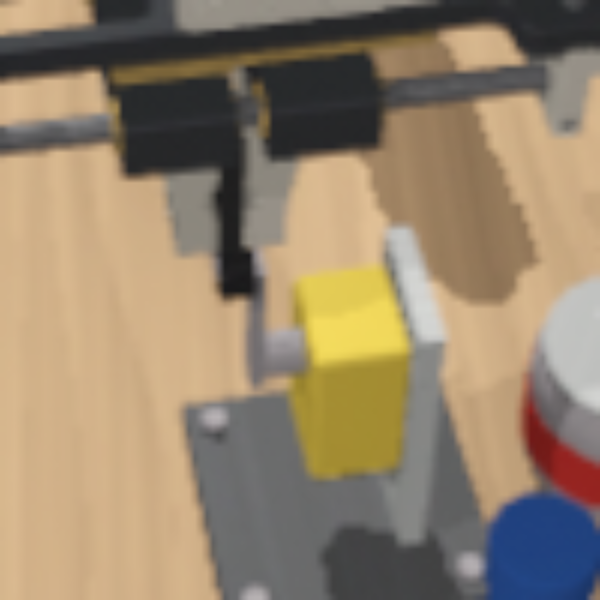

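```bash
python3 - <<'E'
from h import *
P=[[.5944,-.2144,.1207],[.597,-.2156,.135],[.597-.0024,-.2156+.0218,.129],[.597-.0011,-.2156+.01,.134]]
p=proj("side",P); print(p, (p-[260,250])*6); print(r.get_state()["contact_force"])
E
```

```text
[[297.24793546 298.3986708 ]
 [298.8647045  293.72617466]
 [296.66626309 286.46271709]
 [297.85477178 289.7072221 ]] [[223.48761274 290.39202477]
 [233.18822702 262.35704796]
 [219.99757852 218.77630255]
 [227.12863071 238.24333262]]
[ 0.14438759 -0.31046493 -0.38472076]
```

View pics/t3c.png

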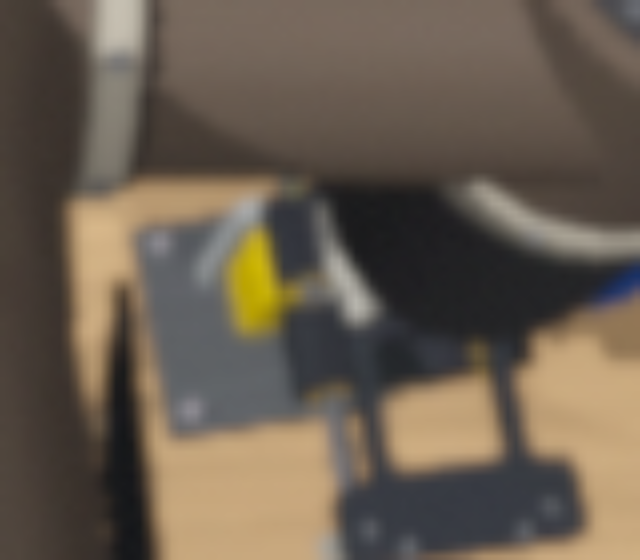

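```bash
python3 - <<'E'
from h import *
F=[]
for i in range(4):
    im=save("wrist","w3.png"); F.append(r.get_state()["contact_force"])
print(np.round(F,2)); cv2.imwrite("pics/w3c.png",cv2.resize(im[180:320,190:350,::-1],None,fx=5,fy=4))
E
```

```text
[[-0.12 -0.58 -0.49]
 [-0.18 -0.05 -0.08]
 [ 0.75  0.32 -0.4 ]
 [-0.4   0.2   0.65]]
```

View pics/w3.png

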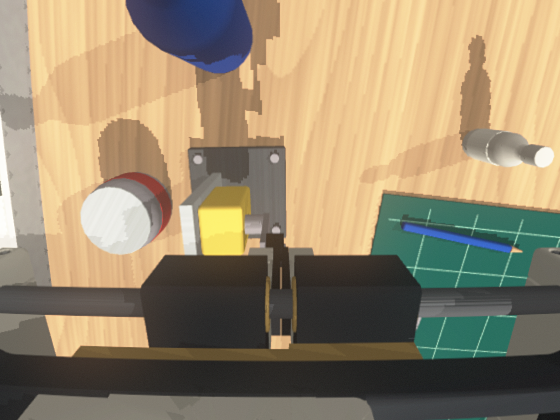

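View pics/w3c.png

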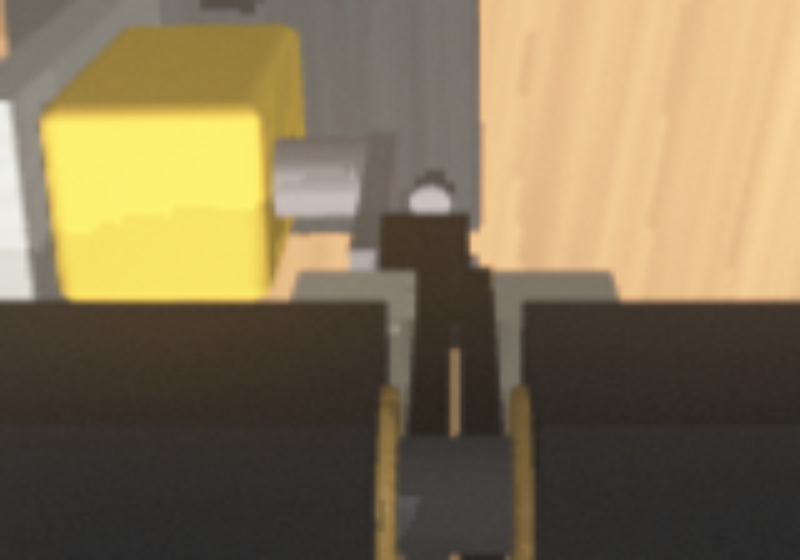

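```bash
cat >> h.py <<'E'
def projw(P,s=None):
    c=cal("wrist"); s=s or r.get_state(); R=Ro.from_euler("xyz",s["eef_rot"],degrees=True).as_matrix()
    T=c["tool_from_camera"]; pt=(np.array(P,float)-s["tcp_pos"])@R; pc=(pt-T[:3,3])@T[:3,:3]
    return cv2.projectPoints(pc,np.zeros(3),np.zeros(3),c["K"],c["dist_coeffs"])[0][:,0]
E
python3 - <<'E'
from h import *
O=np.array([.634,-.2115,0]);a=np.radians(6.3);R=np.array([[np.cos(a),-np.sin(a),0],[np.sin(a),np.cos(a),0],[0,0,1]])
L=lambda p:O+R@np.array(p)/1000
def roll(th): return L([-37,45*np.sin(th),90+45*np.cos(th)])
f=lambda P:((projw(P)-[190,180])*[5,4]).round(0).tolist(); g=lambda P:((proj("side",P)-[260,250])*6).round(0).tolist()
for nm,P in [("pivot",L([-30,0,90])),("rest",roll(0)),("rest low",roll(0)-[0,0,.01]),(".25",roll(.25)),(".5",roll(.5)),("TCP",np.array(r.get_state()["tcp_pos"])),("TCP-y edge",np.array(r.get_state()["tcp_pos"])+[0,-.0095,0])]:
    print(nm,P.round(4),f([P]),g([P]))
E
```

```text
pivot [ 0.6042 -0.2148  0.09  ] [[394.0, 170.0]] [[254.0, 354.0]]
rest [ 0.5972 -0.2156  0.135 ] [[441.0, 275.0]] [[234.0, 262.0]]
rest low [ 0.5972 -0.2156  0.125 ] [[442.0, 248.0]] [[233.0, 284.0]]
.25 [ 0.596  -0.2045  0.1336] [[441.0, 340.0]] [[227.0, 236.0]]
.5 [ 0.5949 -0.1941  0.1295] [[442.0, 388.0]] [[221.0, 218.0]]
TCP [ 0.5944 -0.2149  0.1206] [[464.0, 243.0]] [[224.0, 292.0]]
TCP-y edge [ 0.5944 -0.2244  0.1206] [[473.0, 186.0]] [[226.0, 317.0]]
```

```bash
python3 - <<'E'
from h import *
T=np.array([.5996,-.2506,.2545])
print(proj("side",[T,T+[0,-.01,0],T+[0,.01,0],T+[-.02,0,0],T+[.02,0,0],T+[0,0,.03]])-[250,170])
im=cv2.imread("pics/s1.png"); cv2.imwrite("pics/s1c.png",cv2.resize(im[170:300,250:370],None,fx=6,fy=4.5))
im=cv2.imread("pics/w1.png"); cv2.imwrite("pics/w1c.png",cv2.resize(im[180:320,190:350],None,fx=5,fy=4))
T=np.array([0.5981,-0.2556,0.1251]); print((proj("side",[T,T+[0,-.01,0]])-[230,220])*[5,4])
E
```

```text
[[53.34161841 90.98176199]
 [53.85808296 95.8356901 ]
 [52.83737107 86.24410194]
 [40.13997134 91.44613446]
 [66.52676834 90.51511415]
 [53.78418979 76.75926313]]
[[355.16809161 383.35027152]
 [357.31942915 402.89951409]]
```

View pics/s1c.png

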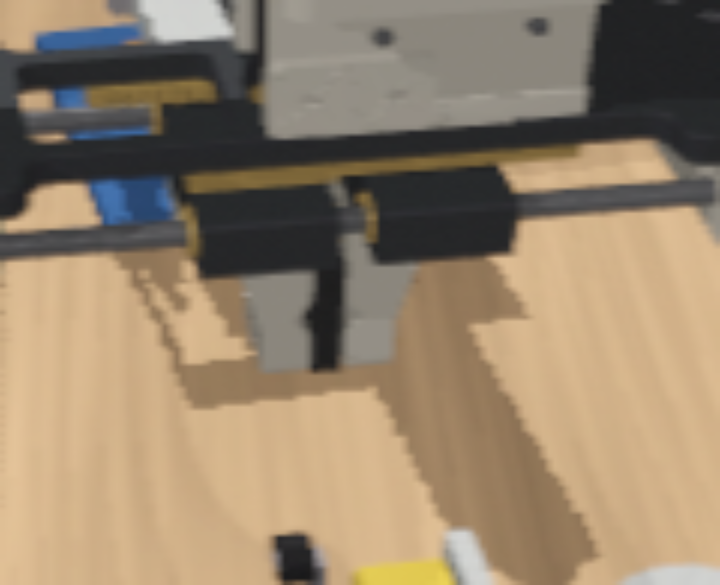

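View pics/w1c.png

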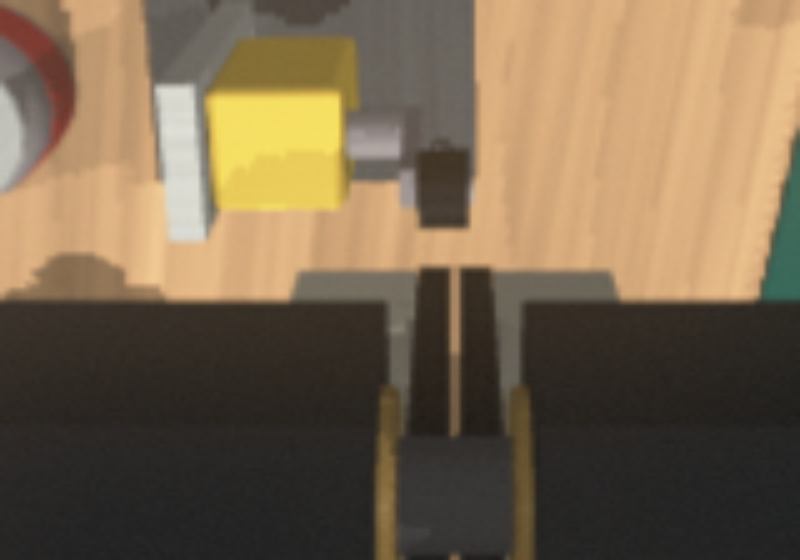

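```bash
python3 - <<'E'
from h import *
s=dict(r.get_state()); s["tcp_pos"]=[.5996,-.2506,.2545]; s["eef_rot"]=[179.93,.04,-83.53]
o1,d1=ray("wrist",(280.6,246.8),s); o2,d2=ray("side",(303.9,251.6))
d1/=np.linalg.norm(d1);d2/=np.linalg.norm(d2)
t=np.linalg.lstsq(np.stack([d1,-d2],1),o2-o1,rcond=None)[0]; print(o1+t[0]*d1,o2+t[1]*d2)
print("cam",o1)
E
```

```text
[ 0.60184648 -0.25800859  0.2807633 ] [ 0.59931801 -0.2573077   0.28120743]
cam [ 0.61033201 -0.33050263  0.44347627]
```

```bash
python3 - <<'E'
from h import *
im=cv2.imread("pics/w1.png"); cv2.imwrite("pics/w1d.png",cv2.resize(im[140:260,180:320],None,fx=5,fy=5))
O=np.array([.634,-.2115,0]);a=np.radians(6.3);R=np.array([[np.cos(a),-np.sin(a),0],[np.sin(a),np.cos(a),0],[0,0,1]])
L=lambda p:O+R@np.array(p)/1000
pts=[L(p) for p in([45,-45,10],[-45,-45,10],[-15,-18,105],[-15,18,105],[15,18,105],[-37,0,135])]
for dz in(0,.026):
    s=dict(r.get_state()); s["tcp_pos"]=np.array([.5996,-.2506,.2545+dz]); s["eef_rot"]=[179.93,.04,-83.53]
    print(dz,((projw(pts,s)-[180,140])*5).round(0).tolist())
E
```

```text
0 [[193.0, 105.0], [531.0, 106.0], [399.0, 302.0], [401.0, 458.0], [266.0, 458.0], [501.0, 430.0]]
0.026 [[210.0, 90.0], [530.0, 91.0], [405.0, 271.0], [408.0, 418.0], [281.0, 418.0], [501.0, 388.0]]
```

View pics/w1d.png

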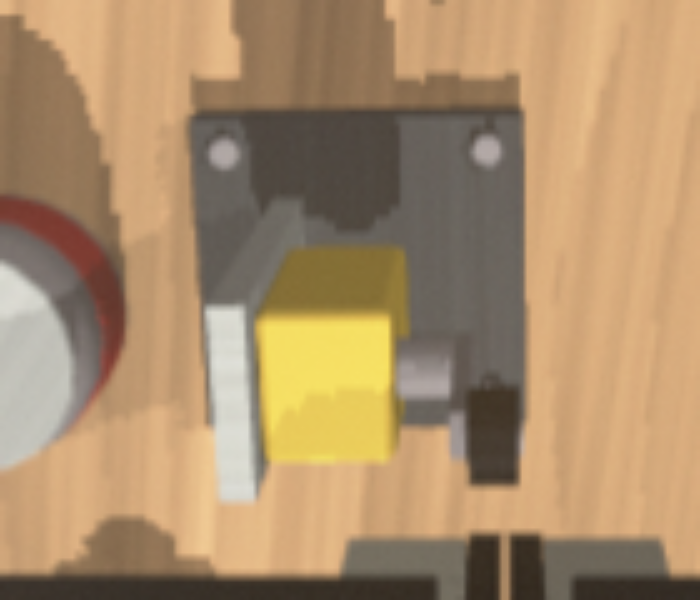

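The roller still stands at rest. The side and wrist views both put the real fingertips about 26 mm above the reported TCP, so the fingers passed over the roller. I'll back off and come in lower.

servo_tool(steps=[[0, 2, -0.1, 0, 0], [0, 1.8, 0, 0, 0], [0, 0, 0, 1.1, 0], [0, 0, 0, 1.1, 0], [0, 0, 0, 0, 0]])

```text
time_s: 6.1
tcp_pos: [0.5985, -0.2521, 0.097]
eef_rot: [179.8, 0.1, -83.7]
contact_force: [0.0, 0.0, 0.8]
gripper_width: 0.0002
```

servo_tool(steps=[[0, -0.5, 0, 0, 0], [0, -0.5, 0, 0, 0], [0, 0, 0, 0, 0]])

```text
time_s: 6.48
tcp_pos: [0.5988, -0.2418, 0.0992]
eef_rot: [-180.0, -0.0, -83.6]
contact_force: [0.3, 0.4, 0.1]
gripper_width: 0.0003
```

```bash
python3 - <<'E'
from h import *
to([.597,-.207,.099],-83.7)
im=save("side","s4.png"); cv2.imwrite("pics/s4c.png",cv2.resize(im[250:350,260:360,::-1],None,fx=6,fy=6))
im=save("wrist","w4.png"); cv2.imwrite("pics/w4c.png",cv2.resize(im[180:320,190:350,::-1],None,fx=5,fy=4))
E
```

```text
t 6.47 tcp [ 0.5988 -0.2418  0.0992] rot [-1.7996e+02 -1.0000e-02 -8.3600e+01] F [0.28 0.37 0.15] w 0.0003
tool shift cm to [0.597, -0.207, 0.099] : [-3.48 -0.21  0.02] spin 0.10
```

View pics/s4c.png

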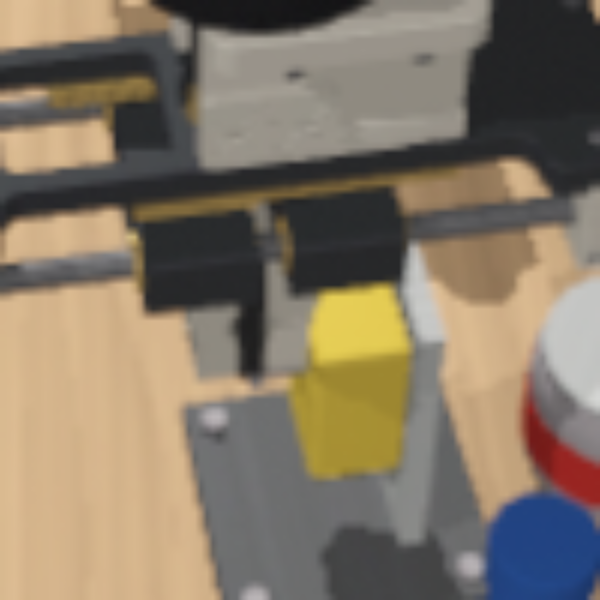

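View pics/w4c.png

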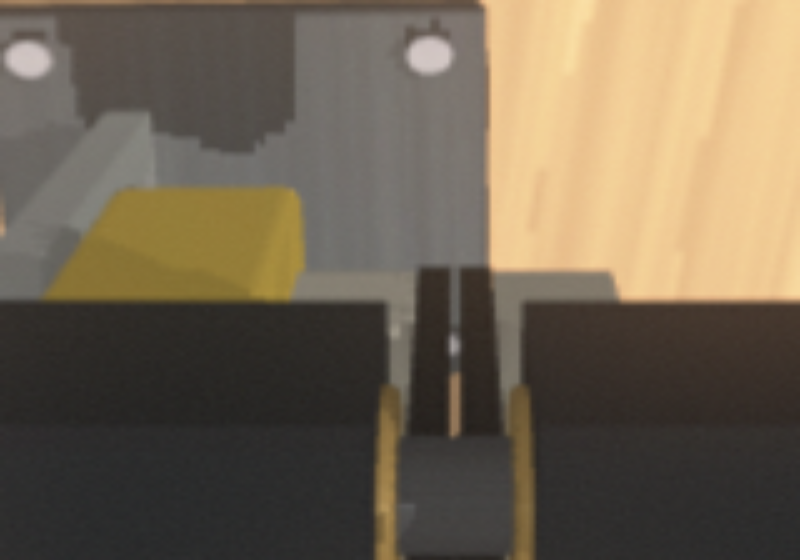

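```bash
python3 - <<'E'
from h import *
o,d=ray("side",(300.7,312.8)); 
for y in(-.249,-.2513): print(o+d*(y-o[1])/d[1])
E
```

```text
[ 0.5980126  -0.249       0.12473655]
[ 0.59779151 -0.2513      0.12782324]
```

The fingertips are now at z of about 0.126, on the -y side of the roller. Creeping in and watching the force.

servo_tool(steps=[[0, -0.4, 0, 0, 0], [0, -0.4, 0, 0, 0], [0, -0.4, 0, 0, 0], [0, 0, 0, 0, 0]])

```text
time_s: 7.08
tcp_pos: [0.5973, -0.2305, 0.099]
eef_rot: [-180.0, -0.0, -83.6]
contact_force: [0.2, -1.7, 1.7]
gripper_width: 0.0006
```

servo_tool(steps=[[0, -0.4, 0, 0, 0], [0, -0.4, 0, 0, 0], [0, 0, 0, 0, 0]])

```text
time_s: 7.45
tcp_pos: [0.5963, -0.2224, 0.0987]
eef_rot: [-180.0, -0.0, -83.6]
contact_force: [0.3, -2.8, 0.8]
gripper_width: 0.0006
```

```bash
python3 - <<'E'
from h import *
F=[]
for i in range(4):
    im=save("side","s5.png"); F.append(r.get_state()["contact_force"])
print(np.mean(F,0).round(2)); to([.597,-.207,.099],-83.7); cv2.imwrite("pics/s5c.png",cv2.resize(im[250:350,260:360,::-1],None,fx=6,fy=6))
im=save("top","t5.png"); cv2.imwrite("pics/t5c.png",cv2.resize(im[160:230,320:400,::-1],None,fx=8,fy=8))
E
```

```text
[ 0.54 -2.79  0.87]
t 7.65 tcp [ 0.5963 -0.2227  0.0987] rot [-180.     -0.    -83.65] F [ 0.44 -2.69 -0.15] w 0.0004
tool shift cm to [0.597, -0.207, 0.099] : [-1.55 -0.24 -0.03] spin 0.05
```

View pics/s5c.png

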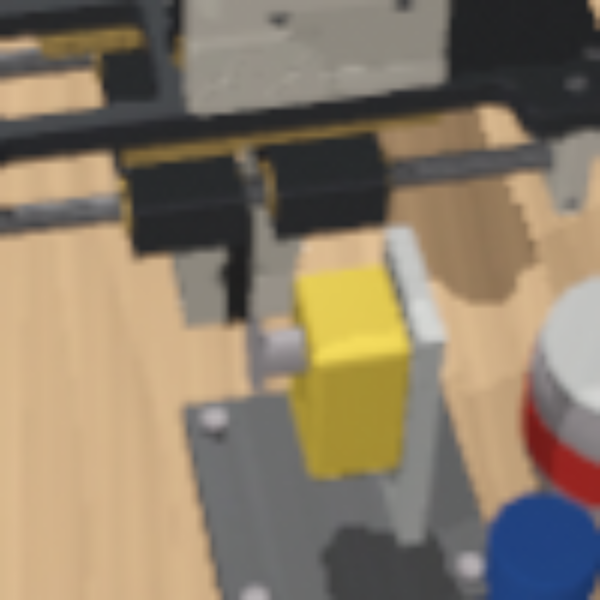

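View pics/t5c.png

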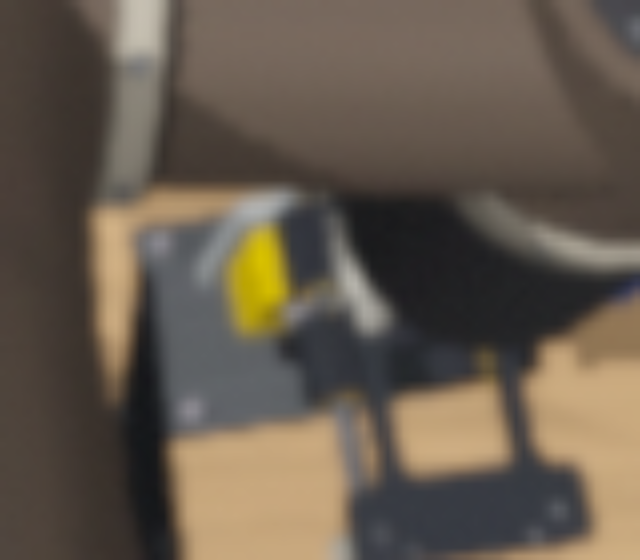

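The roller is in contact: 2.8 N at about 12 mm deflection, which fits the spring data (1 N at first, 4 N at the click). I'll push on to about 28 mm, roughly 0.67 rad.

servo_tool(steps=[[0, -0.4, 0, 0, 0], [0, -0.4, 0, 0, 0], [0, -0.2, 0, 0, 0], [0, 0, 0, 0, 0]])

```text
time_s: 8.2
tcp_pos: [0.5949, -0.2125, 0.0984]
eef_rot: [180.0, 0.0, -83.6]
contact_force: [0.8, -4.5, -2.4]
gripper_width: 0.0004
```

servo_tool(steps=[[0, -0.3, 0, 0, 0], [0, -0.3, 0, 0, 0], [0, 0, 0, 0, 0], [0, 0, 0, 0, 0]])

```text
time_s: 8.7
tcp_pos: [0.5943, -0.207, 0.0987]
eef_rot: [180.0, -0.0, -83.6]
contact_force: [1.0, -5.2, -2.2]
gripper_width: 0.0005
```

```bash
python3 - <<'E'
from h import *
F=[]
for i in range(3):
    im=save("side","s6.png"); F.append(r.get_state()["contact_force"])
print(np.mean(F,0).round(2)); to([.597,-.207,.099],-83.7); cv2.imwrite("pics/s6c.png",cv2.resize(im[250:350,260:360,::-1],None,fx=6,fy=6))
im=save("top","t6.png"); cv2.imwrite("pics/t6c.png",cv2.resize(im[160:230,320:400,::-1],None,fx=8,fy=8))
E
```

```text
[ 0.38 -5.84 -1.25]
t 8.85 tcp [ 0.5944 -0.2071  0.0987] rot [ 1.7998e+02 -2.0000e-02 -8.3650e+01] F [ 0.22 -5.87 -0.92] w 0.0003
tool shift cm to [0.597, -0.207, 0.099] : [ 0.02 -0.26 -0.03] spin 0.05
```

View pics/s6c.png

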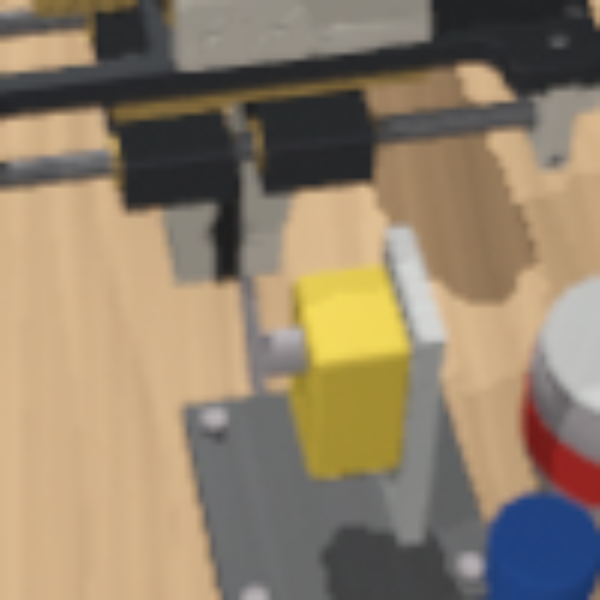

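The force is 5.5–5.9 N at about 28 mm. That is past the click (4 N at 22 mm) and well short of the stop (36 mm). Backing off slowly.

servo_tool(steps=[[0, 0.6, 0, 0, 0], [0, 0.6, 0, 0, 0], [0, 0.6, 0, 0, 0], [0, 0.8, 0, 0, 0], [0, 1.0, 0, 0, 0], [0, 1.0, 0, 0, 0], [0, 0, 0, -2, 0], [0, 0, 0, -3, 0]])

```text
time_s: 9.9
tcp_pos: [0.5986, -0.2527, 0.1478]
eef_rot: [179.8, 0.1, -83.7]
contact_force: [1.1, -0.4, 0.1]
gripper_width: 0.0008
```

servo_tool(steps=[[0, 0, 0, -4, 0], [0, 0, 0, -4, 0], [0, 0, 0, -3, 0]])

```text
time_s: 10.28
tcp_pos: [0.5997, -0.2528, 0.2605]
eef_rot: [-179.9, -0.0, -83.7]
contact_force: [0.6, 0.2, -0.4]
gripper_width: 0.0005
```

```bash
python3 - <<'E'
from h import *
im=save("side","s7.png"); cv2.imwrite("pics/s7c.png",cv2.resize(im[270:360,280:380,::-1],None,fx=6,fy=6))
hsv=cv2.cvtColor(cv2.imread("pics/side0.png"),cv2.COLOR_BGR2HSV); m=cv2.inRange(hsv,(5,170,150),(20,255,255)); m[:220]=0;m[280:]=0;m[:,:210]=0;m[:,250:]=0
c=max(cv2.findContours(m,0,2)[0],key=cv2.contourArea); print(cv2.minAreaRect(c)); u=cv2.minAreaRect(c)[0]
print("side sleeve centre z.015",onz("side",u,.015)); print("tri",tri("side",u,"top",(285,259.5)))
for p in((220,290),(235.5,222)): print(onz("side",p,.011))
to([.441,.013,.23],-94.3)
E
```

```text
((226.44703674316406, 251.98822021484375), (6.074052810668945, 21.476118087768555), 12.52880859375)
side sleeve centre z.015 [0.44276525 0.01571655 0.015     ]
tri (array([0.44339667, 0.01443269, 0.01639339]), np.float64(0.000840924621553206))
[ 0.43556442 -0.09638557  0.011     ]
[0.45850808 0.12830576 0.011     ]
t 10.32 tcp [ 0.6011 -0.2536  0.2648] rot [-1.7967e+02 -1.6000e-01 -8.3630e+01] F [ 1.77 -0.93  5.2 ] w 0.0005
tool shift cm to [0.441, 0.013, 0.23] : [-28.28  12.97   3.32] spin 10.67
```

View pics/s7c.png

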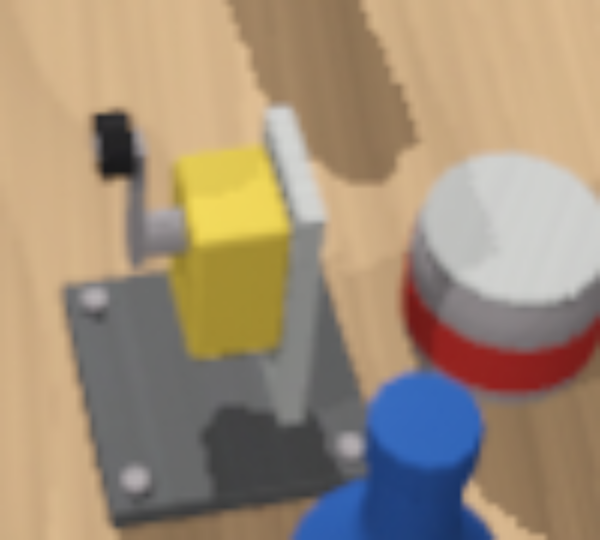

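View pics/s7.png

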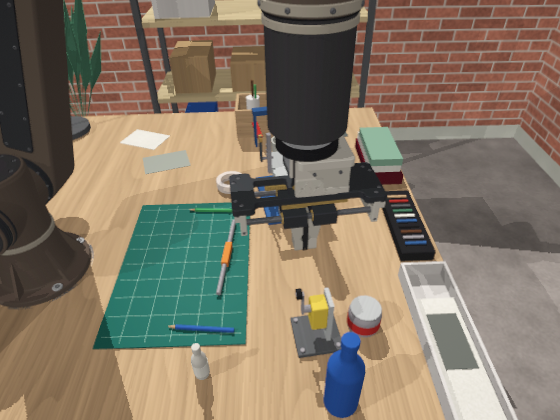

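The lever has sprung upright and the bottle and tin are unmoved. Now to the bar at about (0.443, 0.0145).

servo_tool(steps=[[4, -4.0, 1.8, 0.6, 1.6], [4, -4.0, 1.8, 0.6, 1.6], [4, -4.0, 1.8, 0.6, 1.6], [4, -4.0, 1.8, 0.6, 1.6], [4, -4.0, 1.8, 0.6, 1.6], [4, -4.0, 1.8, 0.6, 1.6], [4, -4.0, 1.8, 0.0, 1.6], [4, 0, 0, 0.0, 0]])

```text
time_s: 11.32
tcp_pos: [0.4655, 0.0255, 0.2228]
eef_rot: [-180.0, 0.0, -94.7]
contact_force: [0.3, 0.5, -0.0]
gripper_width: 0.0399
```

```bash
python3 - <<'E'
from h import *
to([.443,.0145,.2],-95)
save("wrist","w8.png")
E
```

```text
t 11.32 tcp [0.4655 0.0255 0.2228] rot [-1.7999e+02  4.0000e-02 -9.4670e+01] F [ 0.35  0.55 -0.03] w 0.0399
tool shift cm to [0.443, 0.0145, 0.2] : [1.28 2.15 2.28] spin 0.33
```

View pics/w8.png

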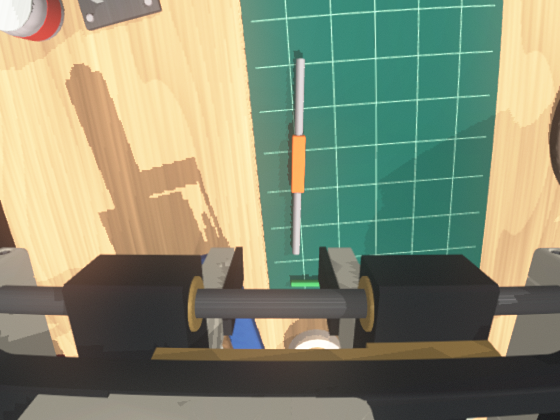

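```bash
python3 - <<'E'
from h import *
im=cv2.imread("pics/w8.png"); hsv=cv2.cvtColor(im,cv2.COLOR_BGR2HSV)
m=cv2.inRange(hsv,(5,170,150),(20,255,255)); m[:, :280]=0;m[:,320:]=0;m[210:]=0;m[:120]=0
c=max(cv2.findContours(m,0,2)[0],key=cv2.contourArea); rc=cv2.minAreaRect(c); print(rc)
st=r.get_state(); st=dict(st)
print("sleeve",onz("wrist",rc[0],.018,st))
a=onz("wrist",(300.5,59),.011,st);b=onz("wrist",(296,255),.011,st); print(a,b,(a+b)/2,np.linalg.norm(a-b),np.degrees(np.arctan2(*(b-a)[1::-1])))
E
```

```text
((292.0, 159.0), (42.0, 0.0), -90.0)
sleeve [0.45210314 0.00681267 0.018     ]
[ 0.4340596  -0.10526766  0.011     ] [0.455774   0.13707148 0.011     ] [0.4449168  0.01590191 0.011     ] 0.24331004049046182 84.8797805112
```

The wrist view gives both bar ends: middle (0.445, 0.016), length 243 mm and yaw 84.9°, in agreement with the top and side views. Moving over it and partway down.

servo_tool(steps=[[4, 0.6, 1.1, 4, 0.4], [4, 0.6, 1.0, 4, 0], [4, 0, 0, 4, 0], [4, 0, 0, 4, 0], [4, 0, 0, 3, 0], [4, 0, 0, 0, 0], [4, 0, 0, 0, 0]])

```text
time_s: 12.25
tcp_pos: [0.4452, 0.0132, 0.0335]
eef_rot: [-180.0, 0.0, -95.3]
contact_force: [0.0, 0.5, 0.7]
gripper_width: 0.04
```

```bash
python3 - <<'E'
from h import *
to([.4445,.0155,-.018],-95.1)
im=save("side","s9.png"); cv2.imwrite("pics/s9c.png",cv2.resize(im[170:320,160:310,::-1],None,fx=5,fy=4))
print(((proj("side",[r.get_state()["tcp_pos"],np.array(r.get_state()["tcp_pos"])+[0,-.009,.026]])-[160,170])*[5,4]))
save("wrist","w9.png")
E
```

```text
t 12.25 tcp [0.4452 0.0132 0.0335] rot [-179.96    0.    -95.27] F [0.02 0.48 0.66] w 0.04
tool shift cm to [0.4445, 0.0155, -0.018] : [-0.22  0.09  5.15] spin -0.17
[[333.62461882 307.67055453]
 [326.81793513 286.01888493]]
```

View pics/s9c.png

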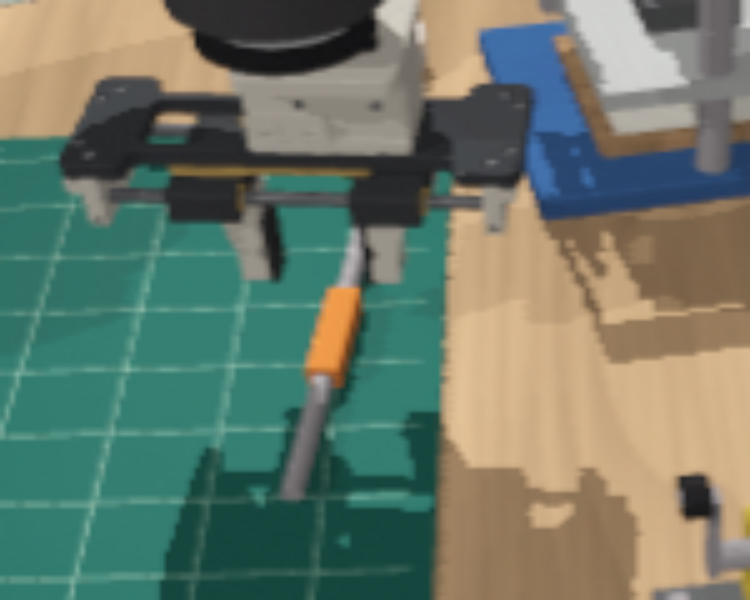

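View pics/w9.png

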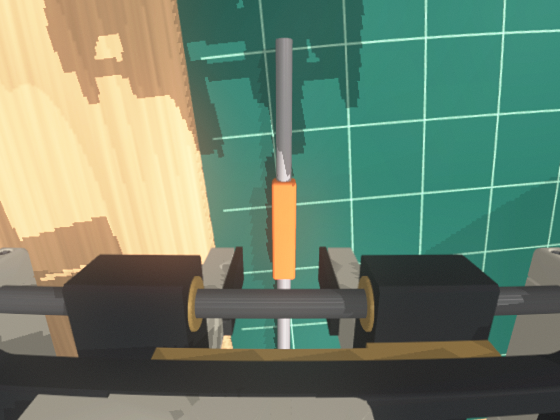

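The tips follow the 26 mm offset here too: they are seen at row 282 and predicted at 286. The bar is centred between the fingers. Descending in stages with force checks.

servo_tool(steps=[[4, -0.1, 0, 2, 0], [4, -0.1, 0, 2, 0], [4, 0, 0, 0, 0], [4, 0, 0, 0, 0]])

```text
time_s: 12.85
tcp_pos: [0.4453, 0.0158, -0.0062]
eef_rot: [-179.9, 0.0, -95.2]
contact_force: [0.1, -0.4, 0.3]
gripper_width: 0.04
```

servo_tool(steps=[[4, 0, 0, 0.4, 0], [4, 0, 0, 0.4, 0], [4, 0, 0, 0, 0]])

```text
time_s: 13.22
tcp_pos: [0.4443, 0.0154, -0.0155]
eef_rot: [180.0, -0.0, -95.3]
contact_force: [-0.6, -0.2, 0.1]
gripper_width: 0.0401
```

```bash
python3 - <<'E'
from h import *
to([.4445,.0155,-.019],-95.1)
im=save("side","s10.png"); cv2.imwrite("pics/s10c.png",cv2.resize(im[190:310,180:290,::-1],None,fx=7,fy=5))
E
```

```text
t 13.22 tcp [ 0.4443  0.0154 -0.0155] rot [ 1.7998e+02 -1.0000e-02 -9.5250e+01] F [-0.56 -0.15  0.14] w 0.0401
tool shift cm to [0.4445, 0.0155, -0.019] : [-0.01 -0.02  0.35] spin -0.15
```

View pics/s10c.png

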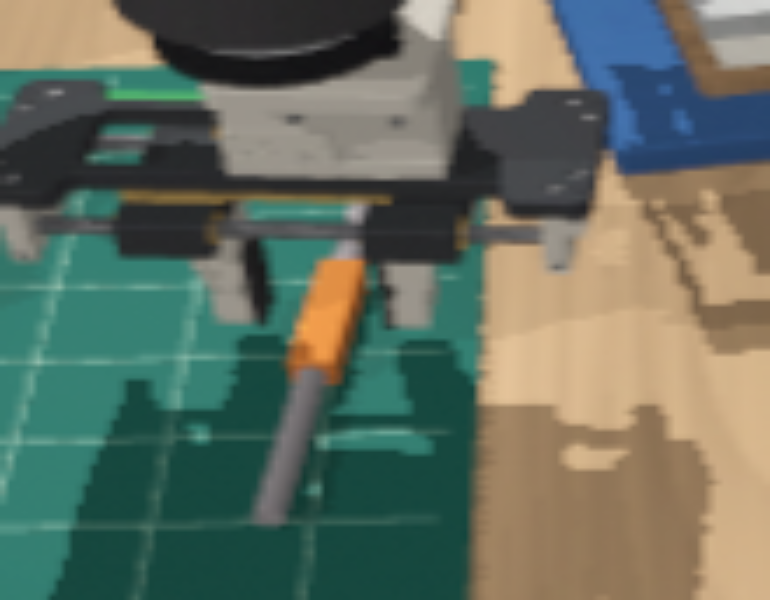

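servo_tool(steps=[[4, 0, 0, 0.2, 0], [4, 0, 0, 0.15, 0], [4, 0, 0, 0, 0]])

```text
time_s: 13.65
tcp_pos: [0.4444, 0.0155, -0.019]
eef_rot: [180.0, -0.0, -95.2]
contact_force: [0.7, 0.0, -0.3]
gripper_width: 0.0401
```

servo_tool(steps=[[0.5, 0, 0, 0, 0], [0.5, 0, 0, 0, 0], [0.5, 0, 0, 0, 0], [0.5, 0, 0, 0, 0], [0.5, 0, 0, 0, 0], [0.5, 0, 0, 0, 0]], squeeze=40)

```text
time_s: 14.4
tcp_pos: [0.4445, 0.0155, -0.0188]
eef_rot: [180.0, -0.0, -95.2]
contact_force: [-0.7, -0.7, 1.7]
gripper_width: 0.0156
```

servo_tool(steps=[[0.5, 0, 0, -1, 0], [0.5, 0, 0, -2, 0], [0.5, 0, 0, -2, 0], [0.5, 0, 0, 0, 0]])

```text
time_s: 14.9
tcp_pos: [0.4457, 0.0161, 0.0329]
eef_rot: [-179.8, 0.1, -95.2]
contact_force: [0.4, -0.4, -1.4]
gripper_width: 0.0154
```

```bash
python3 - <<'E'
from h import *
to([.368,.2896,.1],-169.85)
im=save("side","s11.png"); cv2.imwrite("pics/s11c.png",cv2.resize(im[150:310,150:310,::-1],None,fx=4.5,fy=3.6))
save("wrist","w11.png")
E
```

```text
t 14.9 tcp [0.4457 0.0161 0.0329] rot [-1.7982e+02  1.0000e-01 -9.5240e+01] F [ 0.38 -0.45 -1.37] w 0.0154
tool shift cm to [0.368, 0.2896, 0.1] : [-26.54  10.21  -6.7 ] spin 74.61
```

View pics/s11c.png

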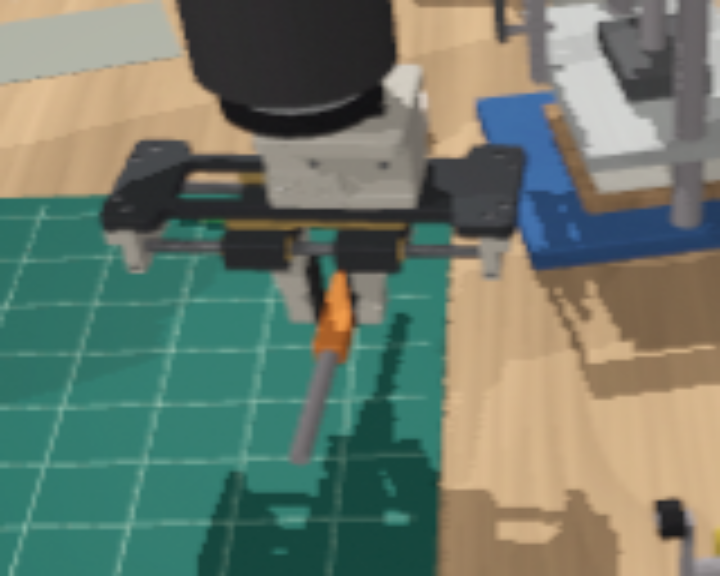

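View pics/w11.png

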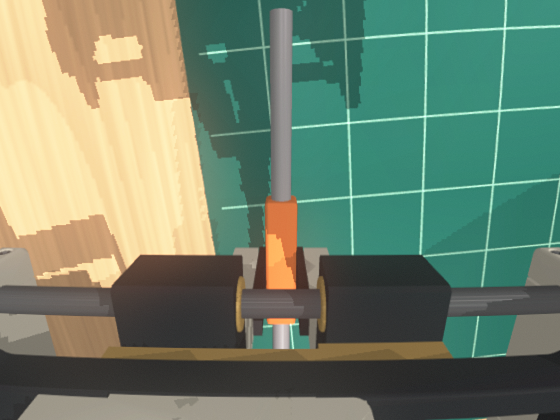

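The bar is gripped at the middle of the sleeve, level, with the opening at 15.5 mm. Raising it and turning it to the press's x direction.

servo_tool(steps=[[0.5, 0, 0, -1.8, 9.3], [0.5, 0, 0, -1.8, 9.3], [0.5, 0, 0, -1.8, 9.3], [0.5, 0, 0, -1.8, 9.3], [0.5, 0, 0, -1.8, 9.3], [0.5, 0, 0, -1, 9.3], [0.5, 0, 0, 0, 9.3], [0.5, 0, 0, 0, 9.5]])

```text
time_s: 16.0
tcp_pos: [0.4439, 0.0154, 0.1304]
eef_rot: [-180.0, -0.1, -170.2]
contact_force: [-0.0, 0.3, -1.9]
gripper_width: 0.0156
```

```bash
python3 - <<'E'
from h import *
to([.363,.2888,.133],-169.85)
E
```

```text
t 16.0 tcp [0.4439 0.0154 0.1304] rot [-1.7999e+02 -8.0000e-02 -1.7017e+02] F [-0.01  0.33 -1.95] w 0.0156
tool shift cm to [0.363, 0.2888, 0.133] : [ 3.3  28.32 -0.26] spin -0.32
```

servo_tool(steps=[[0.5, 1.5, 4.6, 0, 0], [0.5, 1.5, 4.6, 0, 0], [0.5, 0.9, 3.7, 0, 0], [0.5, 0.9, 3.7, 0, 0], [0.5, -0.4, 3.9, 0, 0], [0.5, -0.5, 3.9, 0, 0], [0.5, -0.5, 3.9, 0, 0], [0.5, 0, 0, 0, -0.3]])

```text
time_s: 17.0
tcp_pos: [0.3608, 0.29, 0.1301]
eef_rot: [-179.9, -0.1, -169.4]
contact_force: [-0.3, 0.2, -2.4]
gripper_width: 0.0152
```

```bash
python3 - <<'E'
from h import *
to([.363,.2888,.133],-169.85)
im=save("wrist","w12.png");im=save("side","s12.png"); im=save("top","t12.png")
E
```

```text
t 17.0 tcp [0.3608 0.29   0.1301] rot [-1.7993e+02 -6.0000e-02 -1.6942e+02] F [-0.35  0.25 -2.41] w 0.0152
tool shift cm to [0.363, 0.2888, 0.133] : [-0.2  -0.15 -0.29] spin 0.43
```

View pics/w12.png

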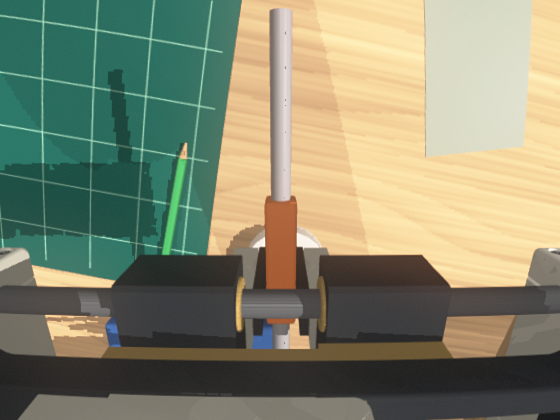

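View pics/s12.png

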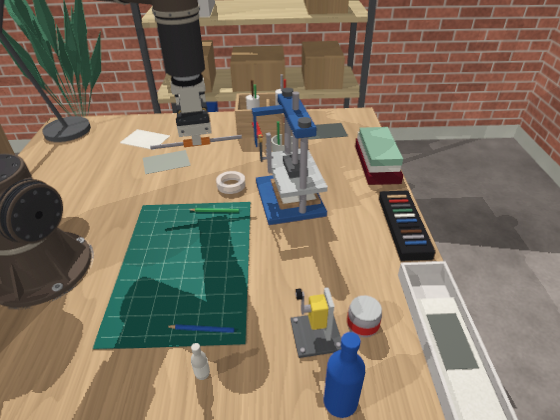

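View pics/t12.png

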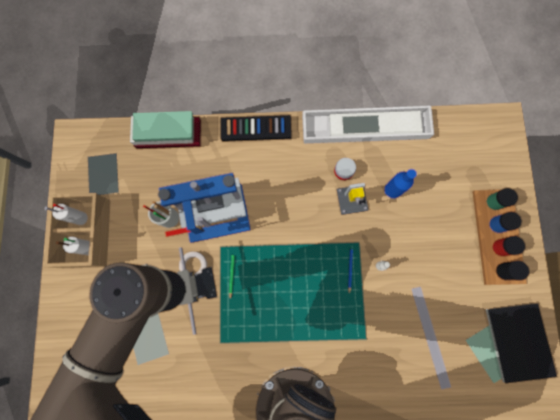

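The bar points at the tail from the front. In the top view its tip is at (183,249) and the red tail is at (167–188, 232). I'll triangulate the tip.

```bash
python3 - <<'E'
from h import *
t=cv2.imread("pics/t12.png"); cv2.imwrite("pics/t12c.png",cv2.resize(t[170:270,150:260],None,fx=7,fy=6,interpolation=cv2.INTER_CUBIC))
s=cv2.imread("pics/side0.png")[80:180,180:320]; s=cv2.imread("pics/s12.png")[80:180,180:320]; cv2.imwrite("pics/s12c.png",cv2.resize(s,None,fx=5.5,fy=5.5,interpolation=cv2.INTER_CUBIC))
a=np.radians(10.15);R=np.array([[np.cos(a),-np.sin(a),0],[np.sin(a),np.cos(a),0],[0,0,1]]);O=np.array([.6012,.2349,0])
L=lambda *p:O+R@np.array(p)/1000
P=[L(-69,125,181),L(-69,95,178),L(-69,42,181)]
print(np.round(P,4)); print("top",(proj("top",P)-[150,170])*[7,6]); print("side",(proj("side",P)-[180,80])*5.5)
T=np.array(r.get_state()["tcp_pos"]); y=np.radians(10.6); tip=T+[.12*np.cos(y),.12*np.sin(y),.03]
print(tip,(proj("top",[tip])-[150,170])*[7,6],(proj("side",[tip])-[180,80])*5.5)
E
```

```text
[[0.5113 0.3458 0.181 ]
 [0.5165 0.3163 0.178 ]
 [0.5259 0.2641 0.181 ]]
top [[107.05600624 387.94242568]
 [183.48070647 375.60529927]
 [312.31304195 351.42202841]]
side [[404.3656241  232.26482276]
 [414.62835185 265.8467229 ]
 [432.91093435 312.78762931]]
[0.47854897 0.30924459 0.1602895 ] [[211.07916611 460.37498083]] [[338.79251918 307.59906317]]
```

View pics/t12c.png

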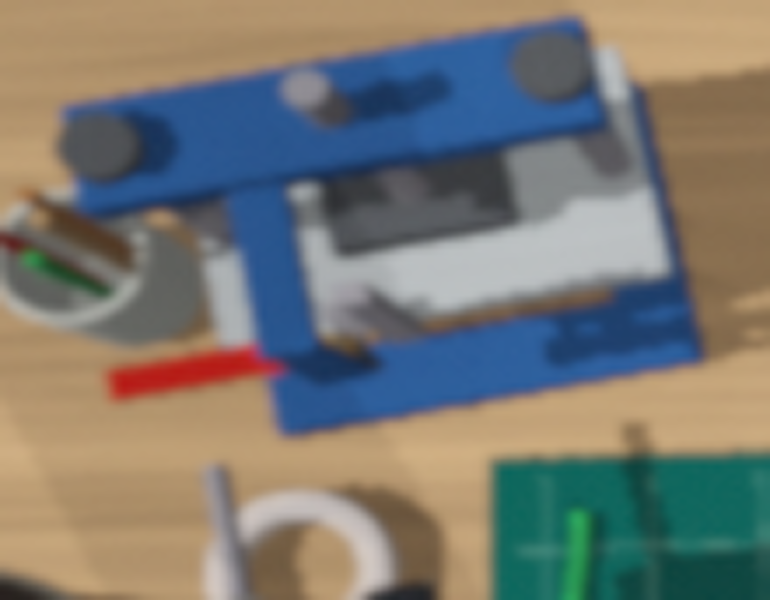

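View pics/s12c.png

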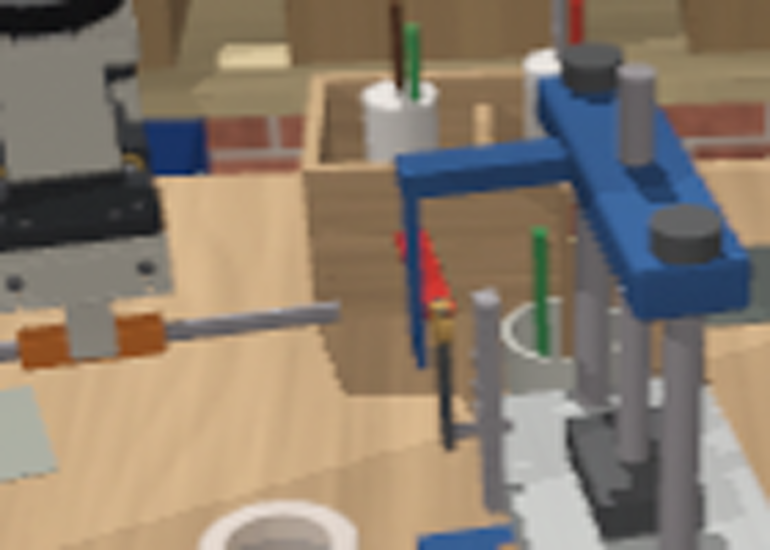

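The tip is seen within 1–2 mm of where it should be: (0.4785, 0.309, 0.160), 13 mm below the tail's underside. Sliding it under the tail along the press's x.

servo_tool(steps=[[0.5, -2, -0.1, 0, 0.4], [0.5, -2, -0.1, 0, 0], [0.5, -2, 0, 0, 0], [0.5, 0, 0, 0, 0]])

```text
time_s: 17.65
tcp_pos: [0.422, 0.2966, 0.1307]
eef_rot: [-180.0, -0.0, -170.1]
contact_force: [-0.2, -0.6, -0.5]
gripper_width: 0.0151
```

```bash
python3 - <<'E'
from h import *
to([.4201,.299,.133],-169.85)
t=save("top","t13.png")[:,:,::-1]; cv2.imwrite("pics/t13c.png",cv2.resize(t[170:270,150:260],None,fx=7,fy=6,interpolation=cv2.INTER_CUBIC))
s=save("side","s13.png")[80:180,180:320,::-1]; cv2.imwrite("pics/s13c.png",cv2.resize(s,None,fx=5.5,fy=5.5,interpolation=cv2.INTER_CUBIC))
E
```

```text
t 17.65 tcp [0.422  0.2966 0.1307] rot [-1.7997e+02 -2.0000e-02 -1.7006e+02] F [-0.22 -0.58 -0.55] w 0.0151
tool shift cm to [0.4201, 0.299, 0.133] : [ 0.15  0.27 -0.23] spin -0.21
```

View pics/t13c.png

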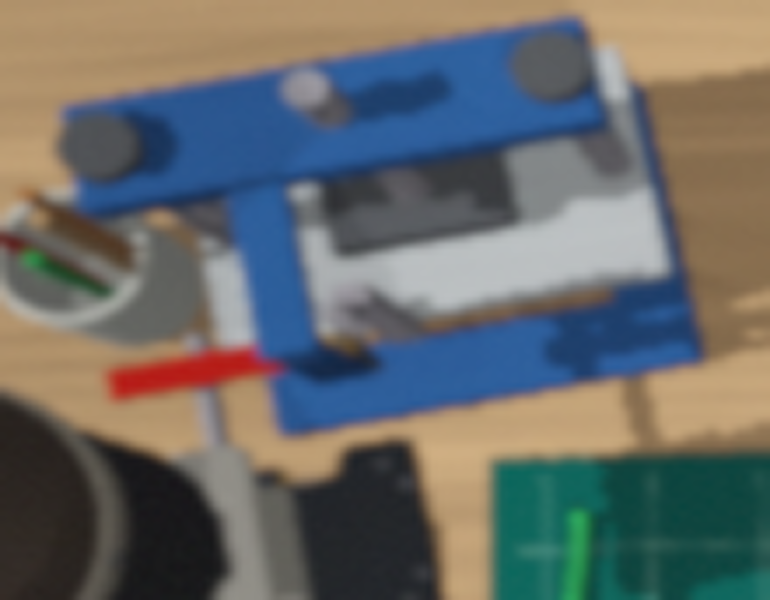

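View pics/s13c.png

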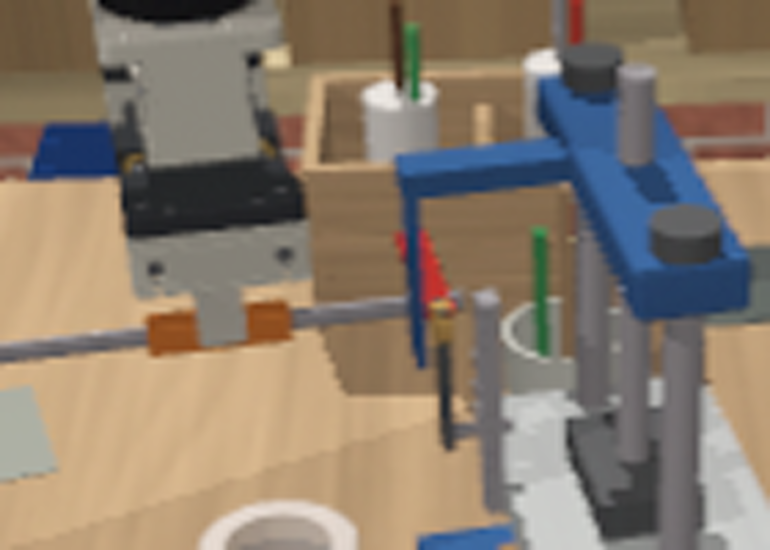

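The bar is under the tail: its tip shows beyond the tail at (195,340) in the crop, about 58 mm out. Lifting.

servo_tool(steps=[[0.5, 0, 0, -0.8, 0], [0.5, 0, 0, -0.8, 0], [0.5, 0, 0, -0.8, 0], [0.5, 0, 0, -0.8, 0], [0.5, 0, 0, -0.8, 0], [0.5, 0, 0, 0, 0]])

```text
time_s: 18.5
tcp_pos: [0.4203, 0.2968, 0.1717]
eef_rot: [180.0, 0.0, -170.0]
contact_force: [-0.2, 0.1, -3.0]
gripper_width: 0.0156
```

```bash
python3 - <<'E'
from h import *
to([.4201,.299,.172],-169.85)
t=save("top","t14.png")[:,:,::-1]; cv2.imwrite("pics/t14c.png",cv2.resize(t[170:270,150:260],None,fx=7,fy=6,interpolation=cv2.INTER_CUBIC))
s=save("side","s14.png")[80:180,180:320,::-1]; cv2.imwrite("pics/s14c.png",cv2.resize(s,None,fx=5.5,fy=5.5,interpolation=cv2.INTER_CUBIC))
E
```

```text
t 18.5 tcp [0.4203 0.2968 0.1717] rot [ 179.97    0.   -169.95] F [-0.22  0.05 -3.01] w 0.0156
tool shift cm to [0.4201, 0.299, 0.172] : [-0.02  0.22 -0.03] spin -0.10
```

View pics/s14c.png

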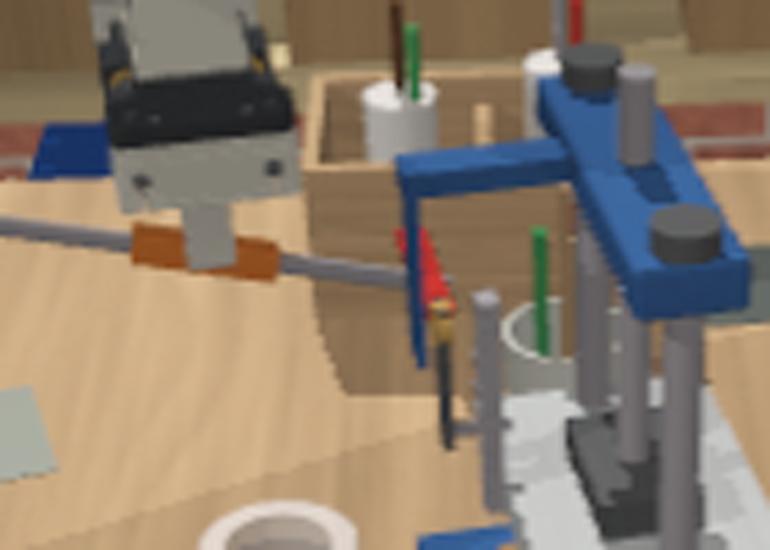

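View pics/t14c.png

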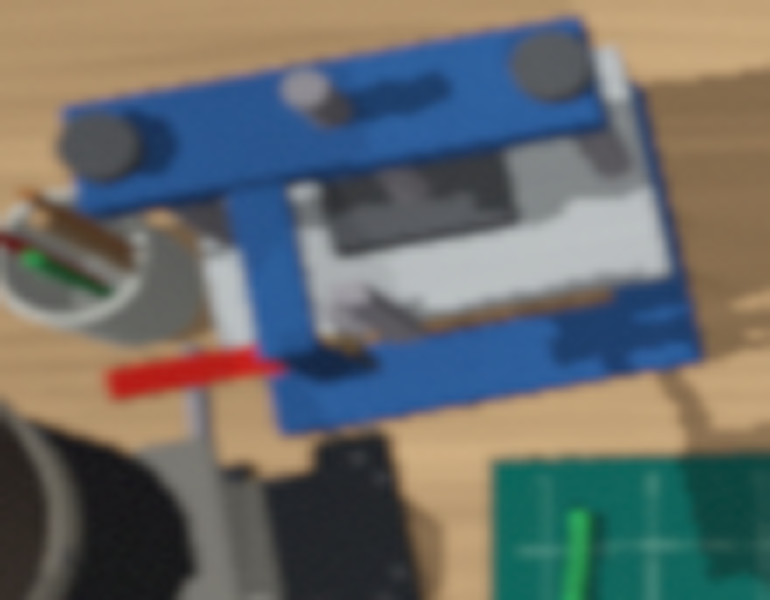

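The bar has swung in the grip: it tilts about 14° tip-down while the tail stays level. The grip is too weak and the lever arm too long. I'll withdraw, set it flat on the mat and regrip deeper, nearer the working end, with 60 N, then use a shorter arm.

servo_tool(steps=[[0.5, 0, 0, 1, 0], [0.5, 0, 0, 1, 0], [0.5, 2, 0, 0, 0], [0.5, 2.2, 0, 0, 0], [0.5, 2.2, 0, 0, 0], [0.5, 0.4, -3.9, 0, 0], [0.5, 0.4, -3.9, 0, 0], [0.5, 0.3, -3.9, 0, 0]])

```text
time_s: 19.6
tcp_pos: [0.3663, 0.1673, 0.1512]
eef_rot: [180.0, 0.0, -169.9]
contact_force: [0.9, 0.5, -1.5]
gripper_width: 0.0151
```

servo_tool(steps=[[0.5, -0.9, -3.7, 0, 0], [0.5, -0.9, -3.7, 0, 0], [0.5, -1.5, -4.6, 0, 0], [0.5, -1.5, -4.6, 0, 0], [0.5, 0, 0, 0, -9.4], [0.5, 0, 0, 0, -9.4], [0.5, 0, 0, 0, -9.4], [0.5, 0, 0, 0, -9.4]])

```text
time_s: 20.6
tcp_pos: [0.4427, 0.0134, 0.1511]
eef_rot: [-180.0, 0.0, -132.0]
contact_force: [0.2, 0.0, -1.0]
gripper_width: 0.0153
```

servo_tool(steps=[[0.5, 0, 0, 1, -9.4], [0.5, 0, 0, 2, -9.4], [0.5, 0, 0, 2, -9.4], [0.5, 0, 0, 2, -9.2], [0.5, 0, 0, 0, 0]])

```text
time_s: 21.22
tcp_pos: [0.4417, 0.0131, 0.0802]
eef_rot: [179.9, -0.1, -95.0]
contact_force: [0.6, -0.7, -0.9]
gripper_width: 0.0153
```

```bash
python3 - <<'E'
from h import *
to([.4445,.0155,.03],-95.2)
save("side","s15.png"); save("wrist","w15.png")
E
```

```text
t 21.23 tcp [0.4417 0.0131 0.0802] rot [ 1.7986e+02 -8.0000e-02 -9.5000e+01] F [ 0.61 -0.67 -0.94] w 0.0153
tool shift cm to [0.4445, 0.0155, 0.03] : [-0.27 -0.27  5.02] spin 0.20
```

View pics/s15.png

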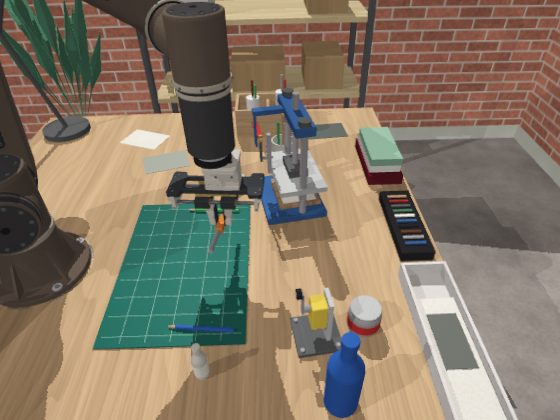

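View pics/w15.png

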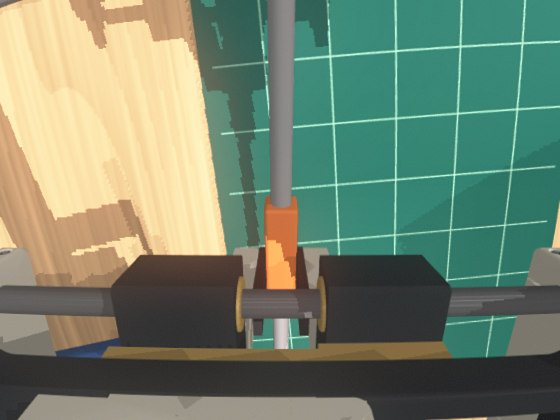

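servo_tool(steps=[[0.5, 0, 0, 2, 0], [0.5, 0, 0, 2, 0], [0.5, 0, 0, 1.5, 0], [0.5, 0, 0, 0, 0]], squeeze=8)

```text
time_s: 21.82
tcp_pos: [0.4432, 0.0134, 0.0263]
eef_rot: [180.0, -0.0, -95.1]
contact_force: [0.0, 0.1, -1.2]
gripper_width: 0.0159
```

servo_tool(steps=[[0.5, 0, 0, 0.6, 0], [0.5, 0, 0, 0.6, 0], [0.5, 0, 0, 0.6, 0], [0.5, 0, 0, 0.6, 0], [0.5, 0, 0, 0.6, 0], [0.5, 0, 0, 0.6, 0], [0.5, 0, 0, 0, 0]], squeeze=5)

```text
time_s: 22.7
tcp_pos: [0.443, 0.0132, -0.0104]
eef_rot: [179.9, -0.0, -95.0]
contact_force: [-0.4, -0.1, -1.1]
gripper_width: 0.016
```

```bash
python3 - <<'E'
from h import *
to([.4445,.0155,-.019],-95.2)
im=save("side","s16.png"); cv2.imwrite("pics/s16c.png",cv2.resize(im[190:310,180:290,::-1],None,fx=7,fy=5))
E
```

```text
t 22.7 tcp [ 0.443   0.0132 -0.0104] rot [ 1.7995e+02 -3.0000e-02 -9.4960e+01] F [-0.43 -0.13 -1.08] w 0.016
tool shift cm to [0.4445, 0.0155, -0.019] : [-0.24 -0.13  0.86] spin 0.24
```

View pics/s16c.png

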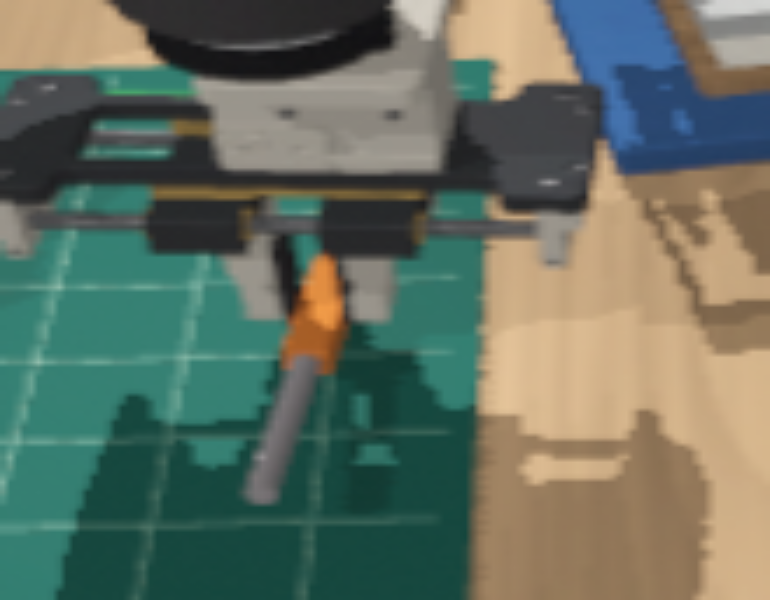

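servo_tool(steps=[[0.5, 0, 0, 0.4, 0], [0.5, 0, 0, 0.45, 0], [0.5, 0, 0, 0, 0], [3, 0, 0, 0, 0], [3, 0, 0, 0, 0], [3, 0, 0, 0, 0]])

```text
time_s: 23.5
tcp_pos: [0.4434, 0.0134, -0.0182]
eef_rot: [-180.0, 0.0, -94.9]
contact_force: [0.4, -0.7, 0.0]
gripper_width: 0.0299
```

servo_tool(steps=[[3, -1, 0, 0, 0], [3, -1, 0, 0.15, 0], [3, 0, 0, 0.1, 0], [3, 0, 0, 0, 0]])

```text
time_s: 24.0
tcp_pos: [0.4448, 0.0334, -0.021]
eef_rot: [180.0, -0.0, -94.9]
contact_force: [0.8, -0.2, -0.2]
gripper_width: 0.0297
```

```bash
python3 - <<'E'
from h import *
to([.4445,.0355,-.0215],-95.2)
im=save("side","s17.png"); cv2.imwrite("pics/s17c.png",cv2.resize(im[190:310,180:290,::-1],None,fx=7,fy=5))
save("wrist","w17.png")
E
```

```text
t 24.0 tcp [ 0.4448  0.0334 -0.021 ] rot [ 1.7997e+02 -1.0000e-02 -9.4910e+01] F [ 0.8  -0.19 -0.22] w 0.0297
tool shift cm to [0.4445, 0.0355, -0.0215] : [-0.2   0.05  0.05] spin 0.29
```

View pics/s17c.png

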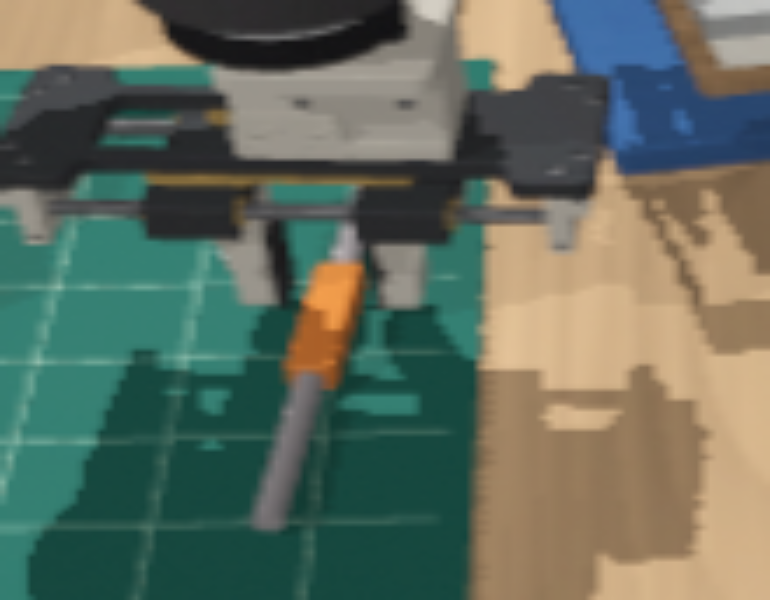

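View pics/w17.png

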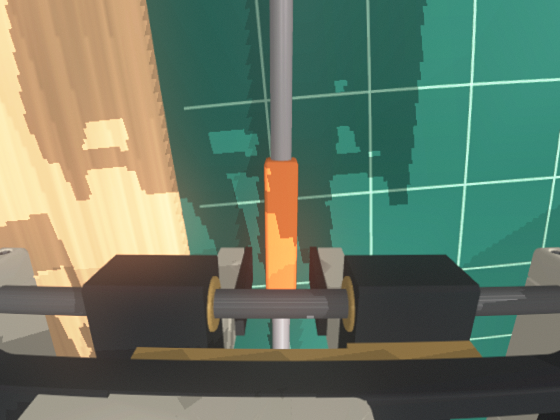

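servo_tool(steps=[[3, 0, 0, 0.1, 0], [3, 0, 0, 0, 0]])

```text
time_s: 24.35
tcp_pos: [0.445, 0.0331, -0.0219]
eef_rot: [180.0, -0.0, -95.0]
contact_force: [-0.0, -0.8, -1.0]
gripper_width: 0.0296
```

servo_tool(steps=[[0.5, 0, 0, 0, 0], [0.5, 0, 0, 0, 0], [0.5, 0, 0, 0, 0], [0.5, 0, 0, 0, 0], [0.5, 0, 0, 0, 0]], squeeze=60)

```text
time_s: 24.98
tcp_pos: [0.4451, 0.0333, -0.0218]
eef_rot: [180.0, -0.0, -94.9]
contact_force: [1.0, -1.2, 0.3]
gripper_width: 0.0151
```

servo_tool(steps=[[0.5, 0, 0, -2, 0], [0.5, 0, 0, -2, 0], [0.5, 0, 0, -2, 9.3], [0.5, 0, 0, -2, 9.3], [0.5, 0, 0, -2, 9.3], [0.5, 0, 0, -2, 9.3], [0.5, 0, 0, -2, 9.3], [0.5, 0, 0, -1, 9.3]])

```text
time_s: 25.98
tcp_pos: [0.4453, 0.0335, 0.1291]
eef_rot: [180.0, 0.1, -151.1]
contact_force: [0.4, -0.4, -0.7]
gripper_width: 0.0152
```

servo_tool(steps=[[0.5, 0, 0, 0, 9.3], [0.5, 0, 0, 0, 9.5], [0.5, 0, 0, 0, 0]])

```text
time_s: 26.35
tcp_pos: [0.4448, 0.0333, 0.128]
eef_rot: [180.0, -0.0, -169.5]
contact_force: [0.2, -0.4, -1.0]
gripper_width: 0.0151
```

```bash
python3 - <<'E'
from h import *
to([.40,.10,.13],-169.85)
im=save("side","s18.png"); cv2.imwrite("pics/s18c.png",cv2.resize(im[120:280,150:310,::-1],None,fx=4.5,fy=3.6))
E
```

```text
t 26.35 tcp [0.4448 0.0333 0.128 ] rot [ 1.7999e+02 -2.0000e-02 -1.6949e+02] F [ 0.22 -0.37 -1.  ] w 0.0151
tool shift cm to [0.4, 0.1, 0.13] : [ 3.19  7.38 -0.2 ] spin 0.36
```

View pics/s18c.png

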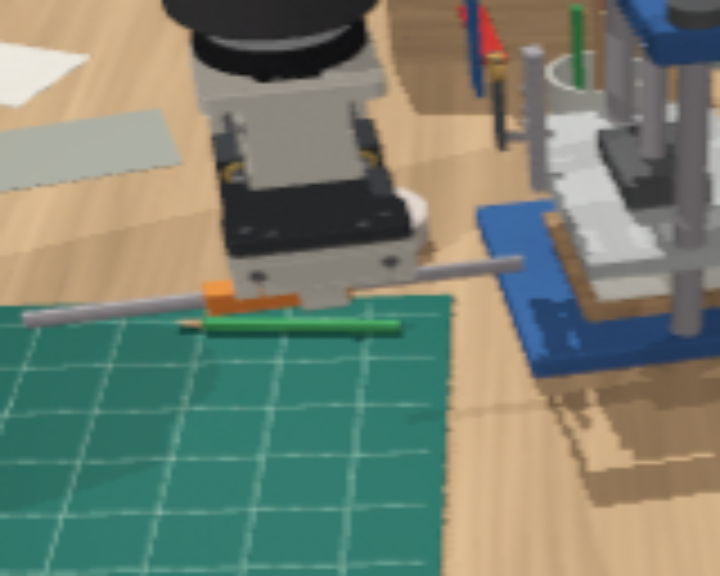

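servo_tool(steps=[[0.5, 1.6, 3.7, 0, 0.4], [0.5, 1.6, 3.7, 0, 0], [0.5, 0.3, 4.1, 0, 0], [0.5, 0.2, 4.1, 0, 0], [0.5, -0.8, 3.7, 0, 0], [0.5, -0.8, 3.7, 0, 0], [0.5, -0.8, 3.6, 0, 0], [0.5, 0, 0, 0, 0]])

```text
time_s: 27.4
tcp_pos: [0.3857, 0.2949, 0.1278]
eef_rot: [-180.0, -0.0, -169.6]
contact_force: [-0.1, -0.2, -1.8]
gripper_width: 0.0156
```

```bash
python3 - <<'E'
from h import *
a=np.radians(10.15); c,s_=np.cos(a),np.sin(a)
Lp=lambda x,y:[.6012+c*x-s_*y,.2349+s_*x+c*y]
print(Lp(-.205,.095),Lp(-.137,.095))
to(Lp(-.137,.095)+[.128],-169.85)
T=np.array(r.get_state()["tcp_pos"]);d=T[:2]-[.6012,.2349]; print("local",c*d[0]+s_*d[1],-s_*d[0]+c*d[1])
t=save("top","t19.png")[:,:,::-1]; cv2.imwrite("pics/t19c.png",cv2.resize(t[170:270,150:260],None,fx=7,fy=6,interpolation=cv2.INTER_CUBIC))
s=save("side","s19.png")[80:180,180:320,::-1]; cv2.imwrite("pics/s19c.png",cv2.resize(s,None,fx=5.5,fy=5.5,interpolation=cv2.INTER_CUBIC))
E
```

```text
[np.float64(0.38266684636997184), np.float64(0.29228693897146396)] [np.float64(0.44960263064731265), np.float64(0.3042702933923802)]
t 27.4 tcp [0.3857 0.2949 0.1278] rot [-179.98   -0.   -169.62] F [-0.11 -0.23 -1.82] w 0.0156
tool shift cm to [np.float64(0.44960263064731265), np.float64(0.3042702933923802), 0.128] : [-6.45 -0.23 -0.02] spin 0.23
local -0.2015358882062461 0.0970812103218073
```

View pics/s19c.png

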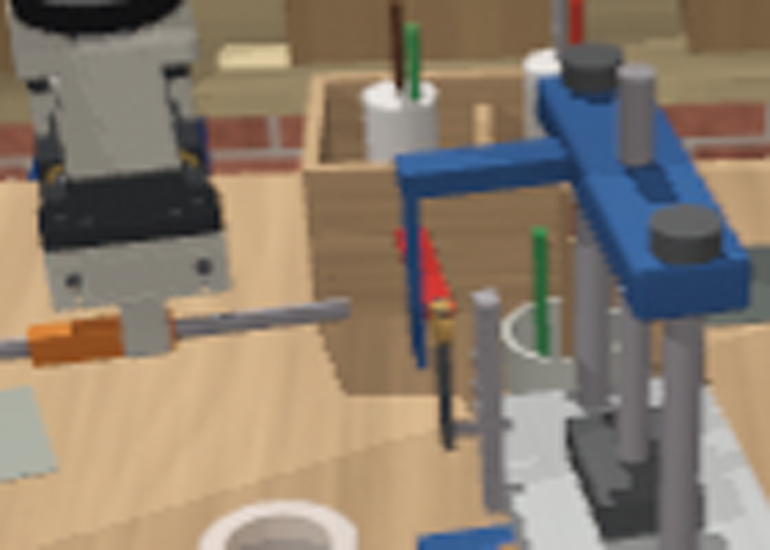

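View pics/t19c.png

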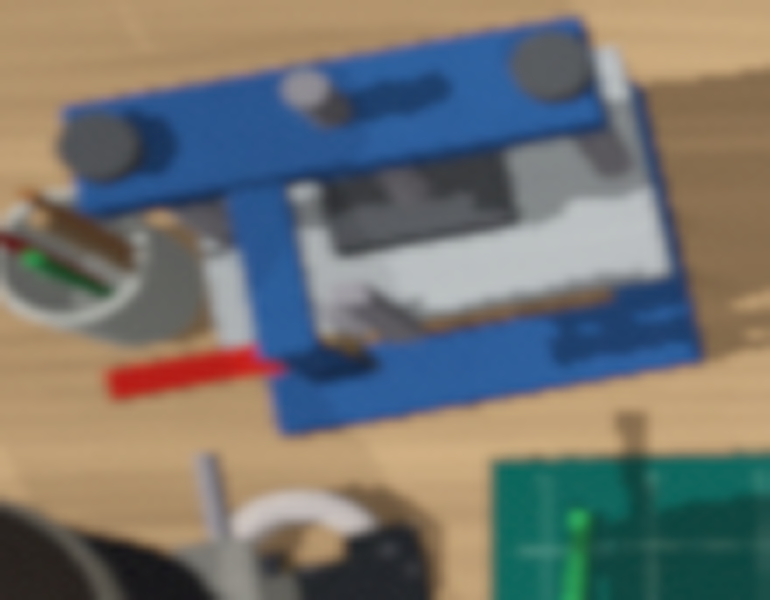

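servo_tool(steps=[[0.5, -2.1, 0, 0, 0.2], [0.5, -2.1, 0.1, 0, 0], [0.5, -2.2, 0, 0, 0], [0.5, 0, 0, 0, 0], [0.5, 0, 0, -0.7, 0], [0.5, 0, 0, -0.7, 0], [0.5, 0, 0, -0.7, 0], [0.5, 0, 0, 0, 0]])

```text
time_s: 28.5
tcp_pos: [0.4486, 0.3053, 0.1502]
eef_rot: [179.9, 0.1, -170.1]
contact_force: [0.7, 0.6, -1.7]
gripper_width: 0.0154
```

```bash
python3 - <<'E'
from h import *
a=np.radians(10.15); c,s_=np.cos(a),np.sin(a)
to([.4496,.3043,.172],-169.85)
T=np.array(r.get_state()["tcp_pos"]);d=T[:2]-[.6012,.2349]; print("local",c*d[0]+s_*d[1],-s_*d[0]+c*d[1])
t=save("top","t20.png")[:,:,::-1]; cv2.imwrite("pics/t20c.png",cv2.resize(t[170:270,150:260],None,fx=7,fy=6,interpolation=cv2.INTER_CUBIC))
s=save("side","s20.png")[80:180,180:320,::-1]; cv2.imwrite("pics/s20c.png",cv2.resize(s,None,fx=5.5,fy=5.5,interpolation=cv2.INTER_CUBIC))
E
```

```text
t 28.5 tcp [0.4486 0.3053 0.1502] rot [ 1.7993e+02  8.0000e-02 -1.7012e+02] F [ 0.72  0.57 -1.72] w 0.0154
tool shift cm to [0.4496, 0.3043, 0.172] : [-0.09 -0.11 -2.18] spin -0.27
local -0.1378236137685565 0.096150514683593
```

View pics/s20c.png

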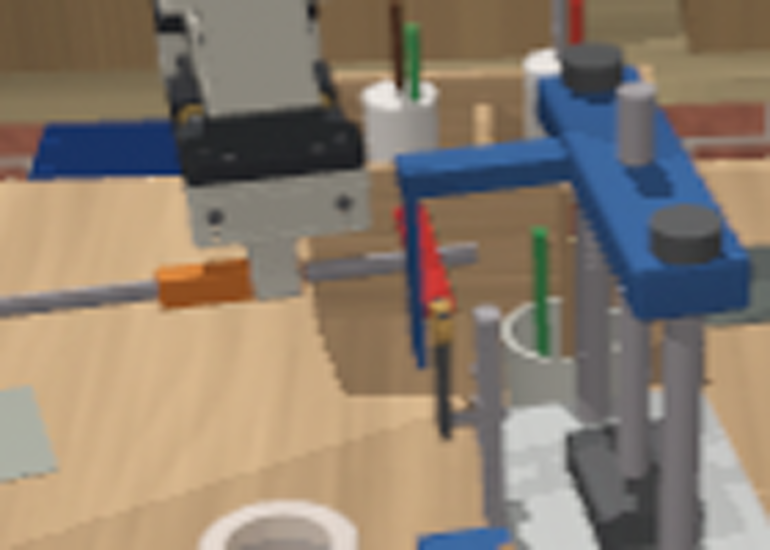

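View pics/t20c.png

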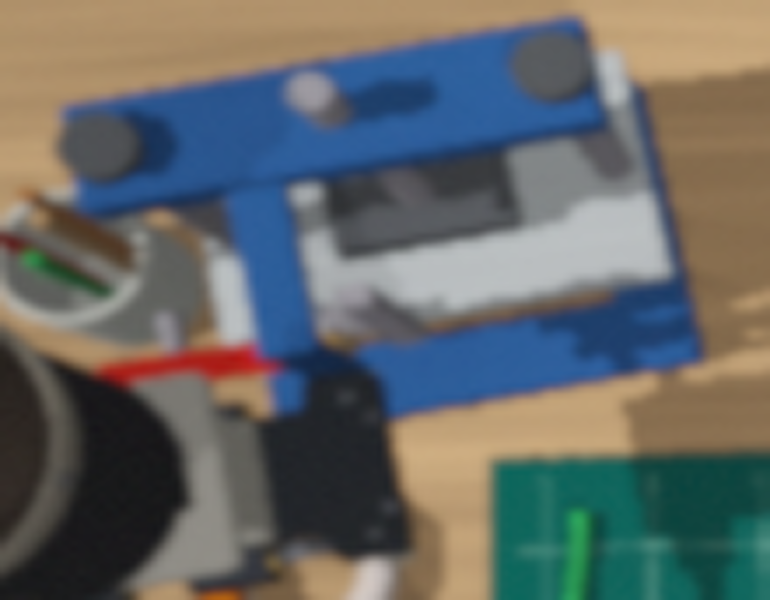

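It works now: the bar stays level, the tail is up and the platen has begun to sink. I'll raise it another 1.7 cm and hold.

servo_tool(steps=[[0.5, 0, 0, -0.8, 0], [0.5, 0, 0, -0.9, 0], [0.5, 0, 0, 0, 0], [0.5, 0, 0, 0, 0], [0.5, 0, 0, 0, 0], [0.5, 0, 0, 0, 0], [0.5, 0, 0, 0, 0], [0.5, 0, 0, 0, 0]])

```text
time_s: 29.6
tcp_pos: [0.4484, 0.3048, 0.1661]
eef_rot: [-180.0, -0.0, -170.1]
contact_force: [-0.1, 0.4, -1.7]
gripper_width: 0.0152
```

servo_tool(steps=[[0.5, 0, 0, 0, 0], [0.5, 0, 0, 0, 0], [0.5, 0, 0, 0, 0], [0.5, 0, 0, 0, 0], [0.5, 0, 0, 0, 0], [0.5, 0, 0, 0, 0], [0.5, 0, 0, 0, 0], [0.5, 0, 0, 0, 0]])

```text
time_s: 30.6
tcp_pos: [0.4485, 0.3048, 0.1661]
eef_rot: [-180.0, -0.0, -170.2]
contact_force: [0.3, 0.6, -1.7]
gripper_width: 0.0151
```

```bash
python3 - <<'E'
from h import *
to([.4496,.3043,.172],-169.85)
s=save("side","s21.png")[80:220,180:360,::-1]; cv2.imwrite("pics/s21c.png",cv2.resize(s,None,fx=4.4,fy=4.2,interpolation=cv2.INTER_CUBIC))
E
```

```text
t 30.6 tcp [0.4485 0.3048 0.1661] rot [-180.     -0.   -170.15] F [ 0.3   0.56 -1.7 ] w 0.0151
tool shift cm to [0.4496, 0.3043, 0.172] : [-0.1  -0.07 -0.59] spin -0.30
```

View pics/s21c.png

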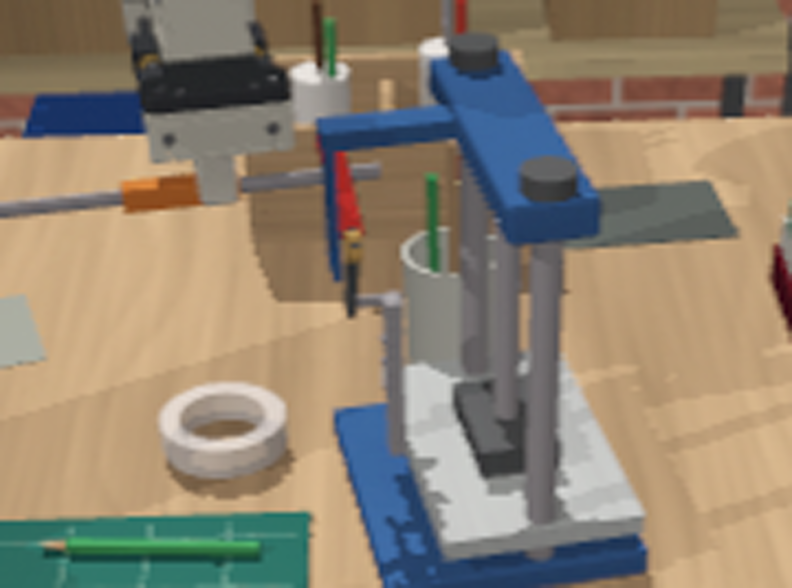

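servo_tool(steps=[[0.5, 0, 0, 0, 0], [0.5, 0, 0, 0, 0], [0.5, 0, 0, 0, 0], [0.5, 0, 0, 0, 0], [0.5, 0, 0, 0, 0], [0.5, 0, 0, 0, 0], [0.5, 0, 0, 0, 0], [0.5, 0, 0, 0, 0]])

```text
time_s: 31.65
tcp_pos: [0.4485, 0.3048, 0.1661]
eef_rot: [-180.0, -0.0, -170.1]
contact_force: [-0.3, -0.3, -1.6]
gripper_width: 0.0151
```

```bash
python3 - <<'E'
from h import *
to([.4496,.3043,.172],-169.85)
s=save("side","s22.png")[80:220,180:360,::-1]; cv2.imwrite("pics/s22c.png",cv2.resize(s,None,fx=4.4,fy=4.2,interpolation=cv2.INTER_CUBIC))
E
```

```text
t 31.65 tcp [0.4485 0.3048 0.1661] rot [-180.     -0.   -170.15] F [-0.28 -0.31 -1.6 ] w 0.0151
tool shift cm to [0.4496, 0.3043, 0.172] : [-0.1  -0.07 -0.59] spin -0.30
```

View pics/s22c.png

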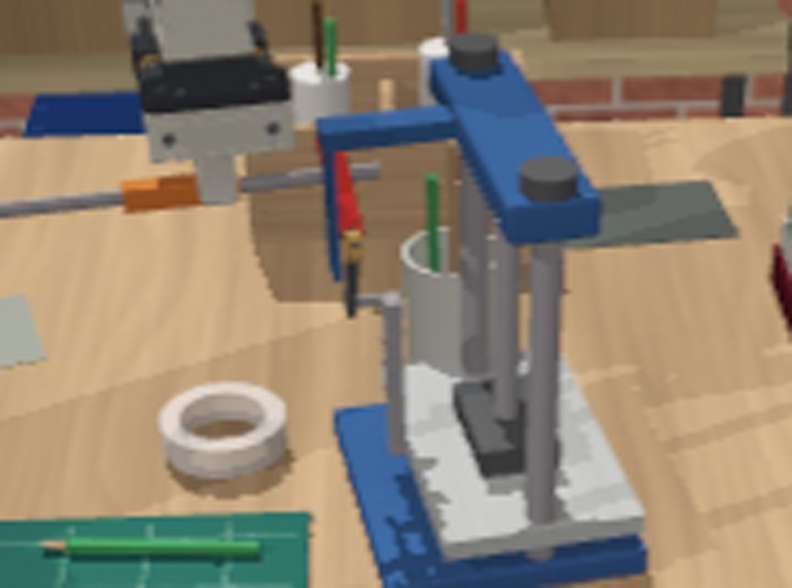

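```bash
python3 - <<'E'
from h import *
a=np.radians(10.15); c,s=np.cos(a),np.sin(a)
x,y=.6012+c*-.05-s*.02,.2349+s*-.05+c*.02
print(proj("side",[[x,y,.17],[x,y,.12]]), onz("side",(268.5,134),.17))
A=cv2.imread("pics/s19.png");B=cv2.imread("pics/s22.png")
E
```

```text
[[267.68494702 143.9387265 ]
 [268.3194441  160.52301381]] [0.55121215 0.29760186 0.17      ]
```

The platen dropped 17 px in the image, where 50 mm predicts 16.6 px, and it has been still for a second, so it is right down. Lowering the pawl gently and withdrawing the bar.

servo_tool(steps=[[0.5, 0, 0, 0.7, 0], [0.5, 0, 0, 0.7, 0], [0.5, 0, 0, 0.7, 0], [0.5, 0, 0, 0.9, 0], [0.5, 0, 0, 0.9, 0], [0.5, 0, 0, 0, 0], [0.5, 2.1, 0, 0, 0], [0.5, 2.1, 0, 0, 0]])

```text
time_s: 32.7
tcp_pos: [0.4069, 0.2976, 0.1272]
eef_rot: [-180.0, 0.0, -170.2]
contact_force: [-0.4, 0.1, -0.8]
gripper_width: 0.0152
```

```bash
python3 - <<'E'
from h import *
to([.383,.292,.128],-169.85)
s=save("side","s23.png")[80:220,180:360,::-1]; cv2.imwrite("pics/s23c.png",cv2.resize(s,None,fx=4.4,fy=4.2,interpolation=cv2.INTER_CUBIC))
E
```

```text
t 32.7 tcp [0.4069 0.2976 0.1272] rot [-1.8000e+02  1.0000e-02 -1.7017e+02] F [-0.45  0.1  -0.83] w 0.0152
tool shift cm to [0.383, 0.292, 0.128] : [ 2.45 -0.14 -0.08] spin -0.32
```

View pics/s23c.png

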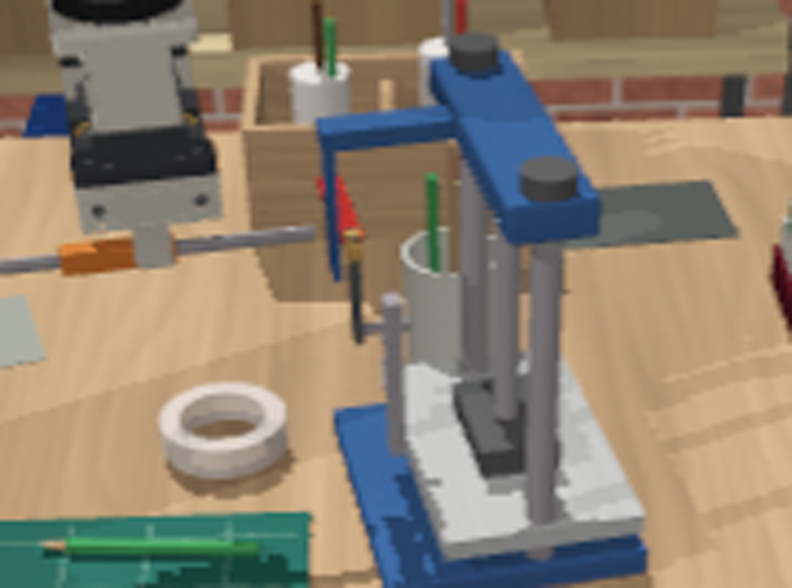

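The pawl is back down, the platen is still fully sunk and the bar is free. Returning to the mat.

servo_tool(steps=[[0.5, 2.5, 0, 0, 0], [0.5, 0.8, -3.6, 0, 0], [0.5, 0.8, -3.7, 0, 0], [0.5, 0.8, -3.7, 0, 0], [0.5, -0.2, -4.1, 0, 0], [0.5, -0.3, -4.1, 0, 0], [0.5, -1.6, -3.7, 0, 0], [0.5, -1.6, -3.7, 0, 0]])

```text
time_s: 33.75
tcp_pos: [0.4418, 0.0325, 0.128]
eef_rot: [180.0, 0.1, -170.1]
contact_force: [1.1, 0.2, -1.0]
gripper_width: 0.0154
```

servo_tool(steps=[[0.5, 0, 0, 0, -9.4], [0.5, 0, 0, 0, -9.4], [0.5, 0, 0, 1, -9.4], [0.5, 0, 0, 1, -9.4], [0.5, 0, 0, 2, -9.4], [0.5, 0, 0, 2, -9.4], [0.5, 0, 0, 2, -9.4], [0.5, 0, 0, 1, -9.2]])

```text
time_s: 34.75
tcp_pos: [0.4407, 0.0334, 0.0365]
eef_rot: [180.0, -0.0, -94.8]
contact_force: [0.4, 0.1, -1.1]
gripper_width: 0.015
```

```bash
python3 - <<'E'
from h import *
to([.445,.0333,-.0205],-95)
im=save("side","s24.png"); cv2.imwrite("pics/s24c.png",cv2.resize(im[150:310,150:310,::-1],None,fx=4.5,fy=3.6))
E
```

```text
t 34.75 tcp [0.4407 0.0334 0.0365] rot [ 1.7998e+02 -2.0000e-02 -9.4840e+01] F [ 0.35  0.09 -1.06] w 0.015
tool shift cm to [0.445, 0.0333, -0.0205] : [-0.03 -0.43  5.7 ] spin 0.16
```

View pics/s24c.png

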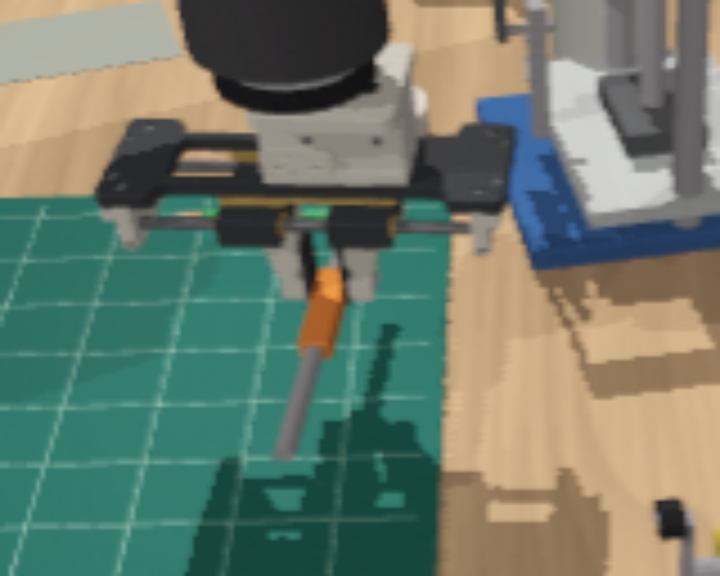

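servo_tool(steps=[[0.5, 0, 0, 2, 0], [0.5, 0, 0, 2, 0], [0.5, 0, 0, 1, 0], [0.5, 0, 0, 0, 0]], squeeze=15)

```text
time_s: 35.3
tcp_pos: [0.4407, 0.0334, -0.013]
eef_rot: [180.0, -0.0, -95.2]
contact_force: [0.0, 0.4, -0.9]
gripper_width: 0.016
```

servo_tool(steps=[[0.5, 0, 0, 0.3, 0], [0.5, 0, 0, 0.3, 0], [0.5, 0, 0, 0.1, 0], [0.5, 0, 0, 0, 0]], squeeze=6)

```text
time_s: 35.8
tcp_pos: [0.4408, 0.0335, -0.0198]
eef_rot: [-180.0, 0.0, -95.1]
contact_force: [0.6, -0.1, -1.4]
gripper_width: 0.0157
```

```bash
python3 - <<'E'
from h import *
to([.445,.0333,-.0215],-95)
im=save("side","s25.png"); cv2.imwrite("pics/s25c.png",cv2.resize(im[190:310,180:290,::-1],None,fx=7,fy=5))
E
```

```text
t 35.8 tcp [ 0.4408  0.0335 -0.0198] rot [-180.      0.    -95.15] F [ 0.58 -0.08 -1.41] w 0.0157
tool shift cm to [0.445, 0.0333, -0.0215] : [-0.02 -0.42  0.17] spin -0.15
```

View pics/s25c.png

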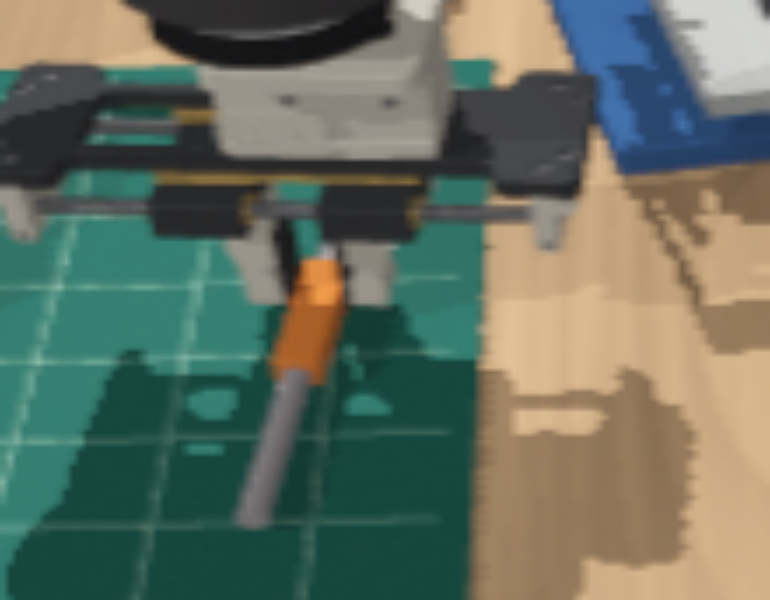

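About 1.5 mm is left. I'll set it down, open the fingers and lift clear.

servo_tool(steps=[[0.5, 0, 0, 0.17, 0], [0.5, 0, 0, 0, 0], [3.5, 0, 0, 0, 0], [3.5, 0, 0, 0, 0], [3.5, 0, 0, 0, 0], [3.5, 0, 0, 0, 0]])

```text
time_s: 36.6
tcp_pos: [0.4408, 0.0335, -0.0215]
eef_rot: [-180.0, 0.0, -95.1]
contact_force: [0.3, 0.2, -0.0]
gripper_width: 0.0348
```

servo_tool(steps=[[3.5, 0, 0, -1, 0], [3.5, 0, 0, -2, 0], [3.5, 0, 0, -4, 0], [3.5, 0, 0, -4, 0], [3.5, 0, 0, -4, 0], [3.5, 0, 0, -4, 0], [3.5, 4, 0, -3, 0], [3.5, 4, 0, 0, 0]])

```text
time_s: 37.6
tcp_pos: [0.4349, -0.0466, 0.2019]
eef_rot: [-179.7, 0.1, -95.0]
contact_force: [0.3, 0.9, -1.0]
gripper_width: 0.0348
```

servo_tool(steps=[[3.5, 4, 0, 0, 0], [3.5, 4, 0, 0, 0], [3.5, 4, 0, 0, 0], [3.5, 0, 0, 0, 0], [3.5, 0, 0, 0, 0]])

```text
time_s: 38.22
tcp_pos: [0.4226, -0.1657, 0.1989]
eef_rot: [-180.0, 0.0, -95.2]
contact_force: [0.3, 0.5, -0.2]
gripper_width: 0.0352
```

```bash
python3 - <<'E'
from h import *
to([.445,.0333,-.0215],-95)
save("side","s26.png"); save("top","t26.png")
E
```

```text
t 38.23 tcp [ 0.4226 -0.1657  0.1989] rot [-1.7998e+02  1.0000e-02 -9.5200e+01] F [ 0.33  0.54 -0.2 ] w 0.0352
tool shift cm to [0.445, 0.0333, -0.0215] : [-20.02  -0.42  22.04] spin -0.20
```

View pics/s26.png

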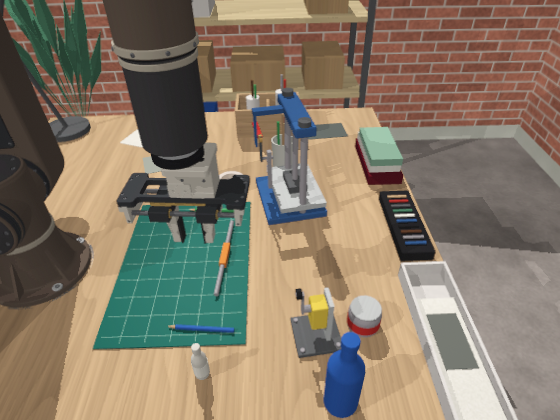

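View pics/t26.png

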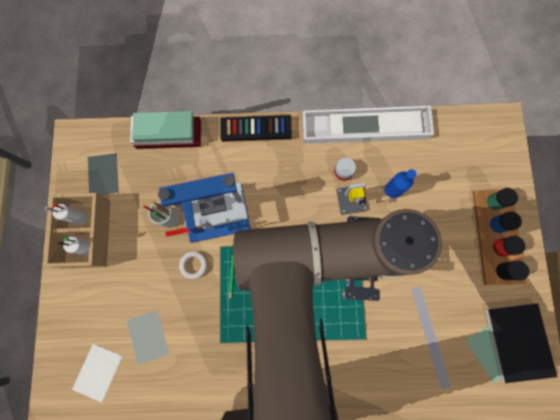

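The bar lies flat on the mat and clear of the gripper. The tail is down, the platen is down, the lever stands upright and the bystanders are where they started. Handing in.

```bash
python3 - <<'E'
from plant import r
print(r.close_job(), r.get_state()["time_s"])
E
```

```text
the job is handed in; nothing more can be done
the job is handed in; nothing more can be done
```

The job is done in the order asked and was handed in at about 38 s of the 67 s allowed.

- **Limit switch:** I pushed the roller about 28 mm (roughly 0.67 rad) with closed fingertips, reading 5.5–5.9 N, so past the click and short of the stop. The angle is worked out from tip travel and force, as no camera could see the roller at that moment. It then sprang back upright.
- **Press:** I lifted the red tail with the bar only. The platen sank fully: the rack top dropped 17 px where 50 mm predicts 16.6 px, and it stayed still for another second. I then lowered the pawl back down.
- **Bar and surroundings:** The bar lies flat on the mat near its first position, and the gripper is clear of it. The last pictures show no other object moved.

**What disagreed or failed on the way:**
- The fingertips ended about 26 mm above the reported TCP. My first pass at the roller therefore went over it without touching, and I corrected for the offset after that.
- On the first lift the bar turned in the 40 N grip and the tail did not move. I laid the bar down, regripped it lower and 20 mm nearer the working end at 60 N, and the second lift worked.

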